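# Refit the mabkhara's lid and its hinge pin

### The job

The lid of the wooden mabkhara has come off its hinge: set it back closed on the mabkhara, with its hinge knuckle between the two knuckles on the box, then take the hinge pin out of the glass dish and slide it, from either end, through all three knuckles until its head rests against the outer knuckle. Do not shove or tip the mabkhara or the dish about, and leave everything else on the console where it is.

Things in the scene. Friction and masses are not known exactly. Their poses are not given: they have to be found in the camera images.
- mabkhara: Wooden incense burner, loose, 0.9 kg: 120 mm square plinth, waist, and on top an open square box, 116 mm outside, walls 8 mm, flat rim 112 mm above the console. Origin: centre of the underside; z up; +x to its hinge side (away from the robot within 23 degrees), y along the hinge. Behind the box two fixed knuckles stand on brackets, with a common bore along y at x 71, z 123 mm (see the bore points).
- bore_left (a point): Centre of the bore's mouth on the outer end face of the mabkhara's knuckle at its +y end, (71, 54, 123) mm in the mabkhara's frame. This wooden knuckle is 22 mm square (x 60 to 82, z 112 to 134 mm) and reaches from y 28 to 54 mm; a round 11 mm bore goes right through it along y.
- bore_right (a point): The same on the mabkhara's other fixed knuckle, (71, -54, 123) mm in the mabkhara's frame; that knuckle reaches from y -54 to -28 mm. The pin may enter at either end.
- lid: The mabkhara's loose wooden lid, 0.16 kg, lying flat right way up: fretted panel 116 x 116 x 12 mm, no lip below. Origin: centre of the panel's underside; z up; +x to its hinge edge. Closed on the box, its origin is at (0, 0, 112) mm of the mabkhara with the same axes and the three bores line up; its knuckle then has 3 mm free at each end and the panel's back edge 2 mm to the fixed knuckles.
- lid_knob (a point): Centre of the square knob in the middle of the lid's top: 22 x 22 mm, sides along the lid's x and y, from z 12 to 42 mm of the lid; this point is at z 27 mm.
- lid_bore (a point): Middle of the 11 mm bore, along y, in the lid's only knuckle; (71, 0, 11) mm in the lid's frame. The knuckle is 22 mm square (x 60 to 82, z 0 to 22 mm, flush with the panel's underside) and 50 mm long, y -25 to 25 mm.
- pin: The hinge pin, loose, 60 g: steel shaft 8 mm thick and 124 mm long, its last 12 mm tapered to 3 mm, with a wooden head. Origin: on the axis at the shoulder where the shaft meets the head; +x along the shaft to the tip (x 124 mm); y and z are mere marks on the round pin. It starts leaning out of the dish, about 32 degrees from level, head up. Home, its tip stands 16 mm out of the far knuckle.
- pin_head (a point): Middle of the pin's turned wooden head, a cylinder of 16 mm diameter from x 0 to -36 mm of the pin; this point is at x -18 mm. At the start the head is outside the dish, about 85 mm above the console, on the dish's +x side, which faces to the robot's left (within 25 degrees).
- dish: Square turquoise glass dish, loose, 0.6 kg, 94 x 94 x 66 mm, walls 8 mm, floor 10 mm thick, with a rest notch 12 mm wide and 13 mm deep in the middle of its +x and -x sides. Origin: centre of the underside; z up. The pin's tip rests on its floor near the -x side and the shaft lies in the +x notch.
- key: Bystander: stainless steel vehicle key, about 95 x 30 x 11 mm, lying flat in front. Origin: on its underside near the middle.
- diffuser: Bystander: empty white plastic air freshener diffuser, 76 mm across, 112 mm tall, at the back. Origin: centre of its underside.
- bookend: Bystander: L-shaped marble bookend, 100 x 97 x 150 mm, by the books at the right side. Origin: under its upright.
- tongs: Bystander: steel charcoal tongs, about 190 x 40 x 8 mm, lying behind the mabkhara. Origin: near the middle, at console level.
- cup: Bystander: small white coffee cup, 58 mm across, 48 mm tall. Origin: centre of its underside.
- jar: Bystander: small closed amber glass jar, 56 mm across, 62 mm tall. Origin: centre of its underside.
Things that resemble listed ones, but are neither listed nor needed, are in the scene too. Leave any purple look-alike of the mabkhara alone. What is shaped like the pin but pink is not meant.

How it is judged:
On the way:
1. the lid is set closed on the mabkhara, its knuckle between the box's two knuckles and the bores about in line (x of lid in the frame of mabkhara between -0.006 and 0.006 m and y of lid in the frame of mabkhara between -0.006 and 0.006 m and z of lid in the frame of mabkhara between 0.108 and 0.117 m and angle between the z axis of lid and the z axis of mabkhara, either way round below 0.06 rad and angle between lid's own z axis and vertical below 0.3 rad and x of lid_bore in the frame of mabkhara above 0.062 m), for 0.2 s.
At the end, for the whole second after the job is handed in: The lid lies closed and flat on the mabkhara's rim (within 6 mm of centred, bores in line), and the pin lies through all three bores (its axis within 3 mm of each bore's centre) with its head's shoulder within 3 mm of the outer face of one outer knuckle, the mabkhara upright, and everything at rest (all of step 1 and y of bore_left in the frame of pin between -0.003 and 0.003 m and z of bore_left in the frame of pin between -0.003 and 0.003 m and y of bore_right in the frame of pin between -0.003 and 0.003 m and z of bore_right in the frame of pin between -0.003 and 0.003 m and y of lid_bore in the frame of pin between -0.003 and 0.003 m and z of lid_bore in the frame of pin between -0.003 and 0.003 m and ((x of bore_left in the frame of pin between -0.003 and 0.003 m and x of bore_right in the frame of pin between 0.1 and 0.115 m) or (x of bore_right in the frame of pin between -0.003 and 0.003 m and x of bore_left in the frame of pin between 0.1 and 0.115 m)) and angle between mabkhara's own z axis and vertical below 0.05 rad and linear speed of each of pin, lid, mabkhara below 0.02 m/s); the robot touches nothing.
It fails at once if a bystander (key, diffuser, bookend, tongs, cup or jar) is moved more than 25 mm (distance of any of key, diffuser, bookend, tongs, cup, jar from where it was at the start of the episode above 0.025 m).
It fails at once if the mabkhara or the dish is shoved more than 50 mm or tipped over 20 degrees (distance of any of mabkhara, dish from where it was at the start of the episode above 0.05 m or angle between any of mabkhara, dish's own z axis and vertical above 0.35 rad).
It also fails if it takes over 69 s, if anything falls off the work surface, if the arm or the gripper's body presses on something with over 40 N, if the wrist force passes 120 N, or if a joint passes its speed limit or range.

### The arm

A 7-joint arm with a two-finger parallel gripper is mounted at the origin on the work surface. World frame = base frame: x ahead of the robot, y to its left, z up, the work surface at z = 0. Lengths are in m, angles in rad, forces in N, time in s.
With the tool pointing down it reaches from about 0.4 to 0.925 m from the base axis. Payload 5.6 kg.
Tool frame: the origin (TCP) lies at the very end of the fingers, on their centre line; the grasp point (between the pads) lies 19 mm behind it; z points along the fingers, y is the direction in which the jaws open and shut (so a half turn about z gives the same grasp; the last joint's range is limited). The gripper opens to 85 mm and grips with 20 to 120 N. Pads are 22 mm wide; open, the fingers measure 114 mm over their backs; the gripper's body (76 mm by 85 mm) begins 54 mm behind the grasp point. The pads swing forward as they close: fully open they stand 13 mm farther back than shut.
Start: joints at [1.222, 0.468, -0.012, 1.603, 0.006, 1.071, -0.056], TCP at [0.196, -0.62, 0.205] pointing down, gripper open.
Joint ranges: [-2.53, 2.53], [-0.31, 2.02], [-1.57, 1.55], [0.28, 2.44], [-1.29, 4.43], [0.15, 1.84], [-2.92, 2.92]. Speed limits (rad/s): [2.57, 2.57, 3.14, 3.14, 3.14, 3.14, 3.14].

### API

Orientations are given as [roll, pitch, yaw] about the fixed x, y, z axes, in that order (R = Rz(yaw) Ry(pitch) Rx(roll)).
In Python, from cell import r, viewer gives the robot as it stands. The module is installed in compiled form; this text tells all that it offers.
- The arm moves only by the tool jog_arm, never from a script. Its argument "rows" is a list of rows, each an object with "translation": the shift along the tool's x, y, z scaled (see below), a list of three; "dr": the turn, a rotation vector about the tool's x, y, z scaled (see below), a list of three; "claw": the gripper's target within -1 to 1 (fully open at 1, half-way at 0, shut at -1). In form: [{"translation": [dx, dy, dz], "dr": [rx, ry, rz], "claw": claw}, ...]. A call has exactly 5 rows; each row is the pose to reach, as a shift and turn from the pose commanded when the call began, along the tool's axes at that moment; what a row does not reach only later rows make up. The controller multiplies each number of a shift by 30 cm and each number of a turn by 60 degrees. A row lasts 1/12 s, in which the tool goes at most 41.7 mm and 7.16 degrees, less where a joint would pass 70% of its speed; a pose out of reach is approached as far as the arm can. A call with a number of a shift or a turn outside -1 to 1 is refused whole. A call with a gripper value outside its range is refused whole. The fingers move at their own pace and stop on an object; "force" is the grip in N (left out, the last holds). Time passes only in rows, so rows that repeat a pose let the fingers close, or fill a call up. It gives the time, the measured TCP pose, the force and the opening at its end, in the units of the state.
- r.sense(): the state, without advancing time (a new reading comes with each control period).
- viewer.snapshot(name): name is "side" or "top" or "wrist"; returns (picture, depth): 400x640x3 uint8, red, green, blue; 400x640 float32, m along the optical axis (not along the pixel's ray), 0 where there is no reading.
- viewer.calibration(name): a dict with "intrinsics" (3x3 intrinsics, pixels), "k1" (the pictures are not rectified: a ray, as slopes to the right and down, at radius r is drawn at 1 + k1 r^2 times it, then the intrinsics apply), "position" and "orientation" of the camera in the world; the wrist camera has in their place "T_tool_cam" (4x4, takes a point from camera to tool coordinates, whose origin is the TCP and whose axes are the flange's). Camera axes: x right, y down, z forward; pixel columns grow to the right and rows downward; lengths in m; the calibration is good to about 2 mm. A picture is of the moment at which its call begins: read the wrist's pose just before it. calibration takes no time and is no camera call.
- r.job_done(): hands the job in, once; it reports no verdict.
The state is a dict: "t": time; "q": joint angles; "joint_vel": joint speeds; "joint_torque": joint torques, N m; "tool_pos": TCP position; "eef_rot": TCP orientation; "contact_force": force on the tool from outside, world axes, zero at the start; "ft_torque": the same for the moment, N m; "opening": finger opening in m.
Only numpy, scipy, OpenCV 4.12 (cv2) and the standard library are available. Lean on these libraries where they do the work, as an engineer would, in place of code of your own. Each camera call takes 0.05 s, during which the arm holds its last target. There are 200 camera calls.

## Working session

There is one attempt and no reset: what is moved stays moved. The work goes in short steps, Python scripts to look and compute and a tool call to move; the robot and the scene stay as the last step left them, time stands still between calls to the robot, and variables do not carry over. Pictures are saved under pics/ and viewed, about 8 in all and at most 12, crops included, and the job is handed in when it is done.

Besides the shell and the picture viewer there is one more tool, called after ">>>" by a JSON object that holds its "fn" and its "kwargs", one argument or row to a line. jog_arm: Moves the arm, as the interface text tells. Its arguments: {"type":"object","properties":{"rows":{"type":"array","items":{"type":"object","properties":{"translation":{"type":"array","items":{"type":"number","minimum":-1,"maximum":1}},"dr":{"type":"array","items":{"type":"number","minimum":-1,"maximum":1}},"claw":{"type":"number"}}}},"force":{"type":"number"}},"required":["rows"]}

```bash
mkdir -p pics; python3 - <<'E'
from cell import r, viewer
import cv2,numpy as np
print(r.sense())
for n in("side","top","wrist"):
    c=viewer.calibration(n);print(n,c)
ims=[]
for n in("side","top"):
    p,d=viewer.snapshot(n);np.savez(f"{n}0.npz",p=p,d=d);print(n,(d>0).mean(),d[d>0].min(),d.max())
    cv2.imwrite(f"pics/{n}0.png",p[:,:,::-1])
E
```

```text
{'t': 0.0, 'q': array([ 1.22199423,  0.46840477, -0.01158672,  1.60361294,  0.00600069,
        1.07141127, -0.05629353]), 'joint_vel': array([-0.00028979,  0.00050268, -0.00101133,  0.00232355, -0.00036984,
       -0.00224618, -0.00122257]), 'joint_torque': array([-7.52596625e-04, -5.32394242e+01,  2.10377580e-02, -2.51296985e+01,
        1.14265439e-02,  7.87323777e-03, -1.49420146e-05]), 'tool_pos': array([ 0.19542745, -0.619292  ,  0.20382489]), 'eef_rot': array([-3.13979550e+00,  1.33115661e-04,  3.05730617e-01]), 'contact_force': array([-0.90735078,  0.07089332,  0.17163204]), 'ft_torque': array([-0.03478916,  0.01906058, -0.02643485]), 'opening': 0.08546871131485803}
side {'intrinsics': array([[367.24256372,   0.        , 314.5084405 ],
       [  0.        , 367.24256372, 196.82956138],
       [  0.        ,   0.        ,   1.        ]]), 'k1': -0.08193557316904779, 'position': array([0.13806903, 0.63191305, 0.89442982]), 'orientation': array([-2.36052591, -0.01451486, -2.63492181])}
top {'intrinsics': array([[503.37282935,   0.        , 313.52623815],
       [  0.        , 50
[... 165 characters left out ...]
), 'orientation': array([-3.01991904, -0.01380612, -1.57672831])}
wrist {'intrinsics': array([[337.82002726,   0.        , 320.29848231],
       [  0.        , 337.82002726, 200.7429667 ],
       [  0.        ,   0.        ,   1.        ]]), 'k1': -0.03332537438926157, 'T_tool_cam': array([[ 5.68426382e-04, -9.50156267e-01, -3.11773549e-01,
         7.84650402e-02],
       [ 9.99999666e-01,  3.57243588e-04,  7.34472053e-04,
        -4.57455444e-04],
       [-5.86484123e-04, -3.11773862e-01,  9.50156153e-01,
        -1.69505589e-01],
       [ 0.00000000e+00,  0.00000000e+00,  0.00000000e+00,
         1.00000000e+00]])}
side 0.99605078125 0.56441844 3.557946
top 0.996109375 0.7450112 2.4876285
```

View pics/top0.png

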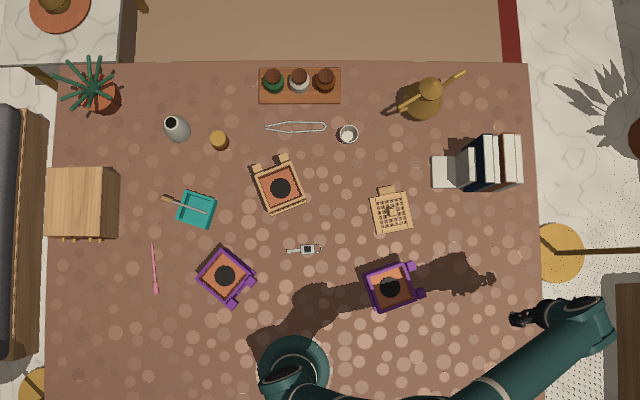

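View pics/side0.png

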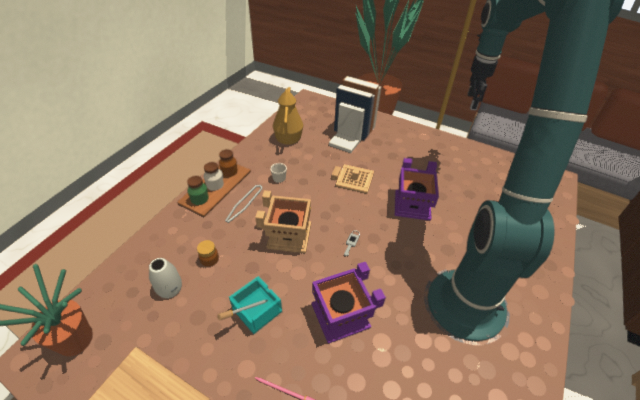

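The top view has the wooden mabkhara at (278,187), the lid at (390,212) and the turquoise dish at (196,208) with the pin's head at (167,199). Purple look-alikes are at (226,275) and (390,287), and the pink pin look-alike is at (155,267). The wooden and turquoise ones match the description. Next I measure with depth and confirm in a crop.

```bash
cat > h.py <<'E'
import numpy as np,cv2
from scipy.spatial.transform import Rotation as Ro
from cell import r,viewer
def cloud(n,p,d,s=None):
    c=viewer.calibration(n);K=c["intrinsics"];H,W=d.shape
    u,v=np.meshgrid(np.arange(W),np.arange(H))
    q=cv2.undistortPoints(np.stack([u,v],-1).reshape(-1,1,2).astype(float),K,np.array([c["k1"],0,0,0.]))[:,0]
    P=np.c_[q,np.ones(len(q))]*d.reshape(-1,1)
    if n=="wrist":
        T=c["T_tool_cam"];P=P@T[:3,:3].T+T[:3,3]
        P=P@Ro.from_euler("xyz",s["eef_rot"]).as_matrix().T+s["tool_pos"]
    else: P=P@Ro.from_euler("xyz",c["orientation"]).as_matrix().T+c["position"]
    return P.reshape(H,W,3)
def proj(n,X,s=None):
    c=viewer.calibration(n)
    if n=="wrist":
        T=c["T_tool_cam"];X=(X-s["tool_pos"])@Ro.from_euler("xyz",s["eef_rot"]).as_matrix();X=(X-T[:3,3])@T[:3,:3]
    else: X=(X-c["position"])@Ro.from_euler("xyz",c["orientation"]).as_matrix()
    x=X[:,:2]/X[:,2:];x=x*(1+c["k1"]*(x**2).sum(1,keepdims=True))
    return x*[c["intrinsics"][0,0],c["intrinsics"][1,1]]+c["intrinsics"][:2,2]
def rect(P):
    (cx,cy),(w,h),a=cv2.minAreaRect((P[:,:2]*1000).astype(np.float32));return np.round([cx,cy,w,h,a],1)
E
python3 - <<'E'
from h import *
z=np.load("top0.npz");p,d=z["p"],z["d"];C=cloud("top",p,d)
def reg(x0,x1,y0,y1,z0,z1):
    m=np.zeros(d.shape,bool);m[y0:y1,x0:x1]=1
    return m&(C[...,2]>z0)&(C[...,2]<z1)
print("table z",np.median(C[300:330,120:200,2]))
for n,b in dict(mabrim=(245,312,165,225,.100,.118),mabknk=(240,300,140,190,.122,.14),lidpanel=(360,420,180,245,.006,.016),lidknk=(360,420,175,205,.017,.03),lidknob=(360,420,195,245,.03,.05),dish=(170,222,185,235,.05,.075),pinhead=(150,190,185,215,.075,.12)).items():
    P=C[reg(*b)];print(n,len(P),rect(P) if len(P)>3 else "",np.round(P.mean(0),4),np.round(np.percentile(P[:,2],[5,95]),4))
im=cv2.resize(p[130:260,145:425],None,fx=2.8,fy=2.8,interpolation=3);cv2.imwrite("pics/crop.png",im[...,::-1])
# knuckle blobs
m=reg(240,300,140,190,.122,.14).astype(np.uint8);k,l,_,_=cv2.connectedComponentsWithStats(m)
for i in range(1,k):
    P=C[l==i];print("knk",len(P),P.mean(0).round(4))
E
```

```text
table z -0.00030804518775728873
mabrim 488 [553.5  38.5 136.1 116.   21.8] [0.5432 0.0381 0.1108] [0.1029 0.1164]
mabknk 154 [610.6  61.6  23.5 107.8  22.1] [0.6098 0.0612 0.1337] [0.1252 0.1391]
lidpanel 1089 [ 478.9 -299.7  184.9  198.2   88.8] [ 0.479  -0.301   0.0109] [0.0065 0.0153]
lidknk 143 [ 531.4 -296.8  111.8   58.6   89.7] [ 0.5408 -0.2942  0.0221] [0.0172 0.0276]
lidknob 55 [ 476.6 -302.6   21.6   22.2    3.6] [ 0.4762 -0.302   0.0428] [0.0368 0.0483]
dish 408 [487.7 298.7 112.3  95.1  72.2] [0.487  0.2954 0.0638] [0.0533 0.0711]
pinhead 77 [509.4 364.5  50.9  15.7  73.3] [0.5104 0.368  0.0898] [0.0774 0.0997]
knk 77 [0.625  0.0232 0.1337]
knk 77 [0.5946 0.0991 0.1336]
```

View pics/crop.png

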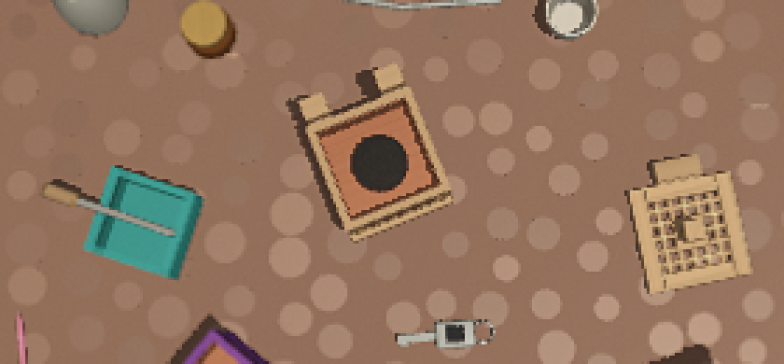

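The crop confirms it: the wooden mabkhara has its knuckles at about (313,105) and (388,77), the fretted wooden lid is at (690,230), and the wood-headed steel pin leans in the turquoise dish with its head at (60,190). Next I move the wrist over the mabkhara for a close look.

```bash
cat >> h.py <<'E'
def down(yaw,tilt=0):  # tool down, yaw deg; tilt deg about tool y
    return Ro.from_euler("z",yaw,degrees=True)*Ro.from_euler("x",np.pi)*Ro.from_euler("y",tilt,degrees=True)
def plan(wps,start=None):
    s=r.sense();p,R=(s["tool_pos"],Ro.from_euler("xyz",s["eef_rot"])) if start is None else start
    for q,S in wps:
        t=np.round(R.inv().apply(np.array(q)-p)/.3,3);a=np.round((R.inv()*S).as_rotvec(degrees=True)/60,3)
        print("t",t.tolist(),"dr",a.tolist(),"rows %.1f"%max(np.linalg.norm(t)*300/41.7,np.linalg.norm(a)*60/7.16))
        p=p+R.apply(t*.3);R=R*Ro.from_rotvec(a*60,degrees=True)
    return p,R
E
python3 - <<'E'
from h import *
a=np.array([.196,-.62,.205]);b=np.array([.544,.035,.27])
plan([(a+(b-a)*f,down(17.5+94.4*f)) for f in (.25,.5,.75,1)])
E
```

```text
t [0.442, -0.431, -0.057] dr [-0.002, -0.0, -0.393] rows 4.5
t [0.577, -0.22, -0.054] dr [0.0, -0.0, -0.393] rows 4.5
t [0.618, 0.028, -0.055] dr [0.0, 0.0, -0.394] rows 4.5
t [0.554, 0.274, -0.054] dr [0.0, 0.0, -0.393] rows 4.5
```

>>> {"fn": "jog_arm", "kwargs": {
  "rows": [
    {"translation": [0.442,-0.431,-0.057],"dr": [-0.002,0,-0.393],"claw": 1},
    {"translation": [0.442,-0.431,-0.057],"dr": [-0.002,0,-0.393],"claw": 1},
    {"translation": [0.442,-0.431,-0.057],"dr": [-0.002,0,-0.393],"claw": 1},
    {"translation": [0.442,-0.431,-0.057],"dr": [-0.002,0,-0.393],"claw": 1},
    {"translation": [0.442,-0.431,-0.057],"dr": [-0.002,0,-0.393],"claw": 1}
  ]
}}

```text
t: 0.52
tool_pos: [0.2861, -0.4515, 0.222]
eef_rot: [3.141, -0.002, 0.725]
contact_force: [0.7, -0.0, 0.2]
opening: 0.0854
```

>>> {"fn": "jog_arm", "kwargs": {
  "rows": [
    {"translation": [0.577,-0.22,-0.054],"dr": [0,0,-0.393],"claw": 1},
    {"translation": [0.577,-0.22,-0.054],"dr": [0,0,-0.393],"claw": 1},
    {"translation": [0.577,-0.22,-0.054],"dr": [0,0,-0.393],"claw": 1},
    {"translation": [0.577,-0.22,-0.054],"dr": [0,0,-0.393],"claw": 1},
    {"translation": [0.577,-0.22,-0.054],"dr": [0,0,-0.393],"claw": 1}
  ]
}}

```text
t: 0.93
tool_pos: [0.3725, -0.288, 0.2383]
eef_rot: [3.139, -0.0, 1.137]
contact_force: [0.5, 0.3, 0.5]
opening: 0.0855
```

>>> {"fn": "jog_arm", "kwargs": {
  "rows": [
    {"translation": [0.618,0.028,-0.055],"dr": [0,0,-0.394],"claw": 1},
    {"translation": [0.618,0.028,-0.055],"dr": [0,0,-0.394],"claw": 1},
    {"translation": [0.618,0.028,-0.055],"dr": [0,0,-0.394],"claw": 1},
    {"translation": [0.618,0.028,-0.055],"dr": [0,0,-0.394],"claw": 1},
    {"translation": [0.618,0.028,-0.055],"dr": [0,0,-0.394],"claw": 1}
  ]
}}

```text
t: 1.35
tool_pos: [0.459, -0.1238, 0.2548]
eef_rot: [3.139, 0.0, 1.549]
contact_force: [-0.2, 0.5, 0.1]
opening: 0.0853
```

>>> {"fn": "jog_arm", "kwargs": {
  "rows": [
    {"translation": [0.554,0.274,-0.054],"dr": [0,0,-0.393],"claw": 1},
    {"translation": [0.554,0.274,-0.054],"dr": [0,0,-0.393],"claw": 1},
    {"translation": [0.554,0.274,-0.054],"dr": [0,0,-0.393],"claw": 1},
    {"translation": [0.554,0.274,-0.054],"dr": [0,0,-0.393],"claw": 1},
    {"translation": [0.554,0.274,-0.054],"dr": [0,0,-0.393],"claw": 1}
  ]
}}

```text
t: 1.77
tool_pos: [0.5454, 0.0403, 0.2706]
eef_rot: [3.139, -0.0, 1.96]
contact_force: [-0.8, 0.1, 0.4]
opening: 0.0852
```

>>> {"fn": "jog_arm", "kwargs": {
  "rows": [
    {"translation": [0,0,0],"dr": [0,0,0],"claw": 1},
    {"translation": [0,0,0],"dr": [0,0,0],"claw": 1},
    {"translation": [0,0,0],"dr": [0,0,0],"claw": 1},
    {"translation": [0,0,0],"dr": [0,0,0],"claw": 1},
    {"translation": [0,0,0],"dr": [0,0,0],"claw": 1}
  ]
}}

```text
t: 2.18
tool_pos: [0.5437, 0.033, 0.27]
eef_rot: [-3.141, 0.003, 1.95]
contact_force: [0.5, 1.2, -0.1]
opening: 0.0854
```

```bash
python3 - <<'E'
from h import *
s=r.sense();print(s["t"],s["tool_pos"],np.degrees(s["eef_rot"]))
p,d=viewer.snapshot("wrist");np.savez("w_mab.npz",p=p,d=d,pos=s["tool_pos"],rot=s["eef_rot"])
C=cloud("wrist",p,d,s)
m=(abs(C[...,0]-.55)<.12)&(abs(C[...,1]-.035)<.12)
Z=C[...,2]
for n,a,b in(("knk",.127,.14),("rim",.105,.119)):
    k,l,st,_=cv2.connectedComponentsWithStats((m&(Z>a)&(Z<b)).astype(np.uint8))
    for i in range(1,k):
        if st[i,4]>60:
            P=C[l==i];print(n,len(P),rect(P),P.mean(0).round(4),np.percentile(P[:,2],[5,50,95]).round(4),st[i,:4])
im=p.copy();cv2.imwrite("pics/w_mab.png",im[...,::-1])
E
```

```text
2.1833 [0.54374897 0.03297176 0.26998673] [-1.79972757e+02  1.58903432e-01  1.11752398e+02]
knk 734 [593.2 100.3  21.8  25.3  22. ] [0.5925 0.1005 0.1342] [0.1323 0.1344 0.1356] [388 118  27  29]
knk 655 [623.9  24.7  22.3  26.6  22. ] [0.6231 0.0252 0.1341] [0.1307 0.1344 0.1355] [383 203  25  28]
rim 4612 [553.8  40.7 140.5 116.3  22. ] [0.5463 0.0392 0.1116] [0.1061 0.1122 0.1137] [261 111 147 115]
```

View pics/w_mab.png

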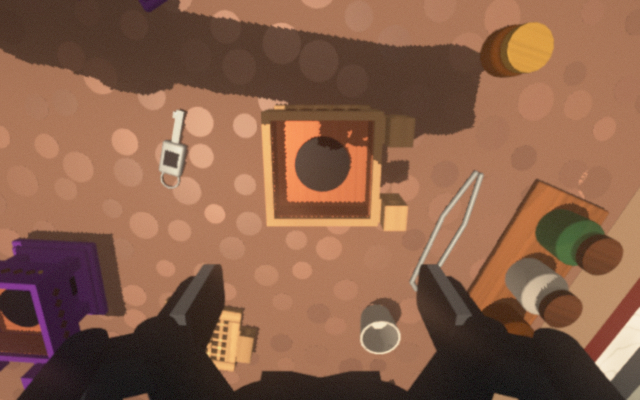

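The wrist view has the mabkhara centred at about (322,165) with its knuckles at (400,132) and (395,217). That gives a mabkhara origin of (0.5427, 0.0360) and a yaw of 22.0°, agreeing with the top view. Next I look at the lid from the same relative pose.

```bash
python3 - <<'E'
from h import *
a=np.array([.5437,.033,.27]);b=np.array([.477,-.302,.18])
plan([(a+(b-a)*f,down(111.75-11.75*f)) for f in (.5,1)])
E
```

```text
t [-0.477, -0.311, 0.152] dr [-0.0, 0.003, 0.098] rows 4.2
t [-0.507, -0.26, 0.15] dr [-0.0, -0.0, 0.098] rows 4.2
```

>>> {"fn": "jog_arm", "kwargs": {
  "rows": [
    {"translation": [-0.477,-0.311,0.152],"dr": [0,0.003,0.098],"claw": 1},
    {"translation": [-0.477,-0.311,0.152],"dr": [0,0.003,0.098],"claw": 1},
    {"translation": [-0.477,-0.311,0.152],"dr": [0,0.003,0.098],"claw": 1},
    {"translation": [-0.477,-0.311,0.152],"dr": [0,0.003,0.098],"claw": 1},
    {"translation": [-0.477,-0.311,0.152],"dr": [0,0.003,0.098],"claw": 1}
  ]
}}

```text
t: 2.65
tool_pos: [0.5077, -0.1414, 0.2229]
eef_rot: [-3.137, 0.001, 1.84]
contact_force: [-0.3, -0.9, -0.3]
opening: 0.0855
```

>>> {"fn": "jog_arm", "kwargs": {
  "rows": [
    {"translation": [-0.507,-0.26,0.15],"dr": [0,0,0.098],"claw": 1},
    {"translation": [-0.507,-0.26,0.15],"dr": [0,0,0.098],"claw": 1},
    {"translation": [-0.507,-0.26,0.15],"dr": [0,0,0.098],"claw": 1},
    {"translation": [-0.507,-0.26,0.15],"dr": [0,0,0.098],"claw": 1},
    {"translation": [-0.507,-0.26,0.15],"dr": [0,0,0.098],"claw": 1}
  ]
}}

```text
t: 3.07
tool_pos: [0.4736, -0.3087, 0.1777]
eef_rot: [-3.138, 0.0, 1.737]
contact_force: [-0.4, -1.0, -0.2]
opening: 0.0855
```

>>> {"fn": "jog_arm", "kwargs": {
  "rows": [
    {"translation": [0,0,0],"dr": [0,0,0],"claw": 1},
    {"translation": [0,0,0],"dr": [0,0,0],"claw": 1},
    {"translation": [0,0,0],"dr": [0,0,0],"claw": 1},
    {"translation": [0,0,0],"dr": [0,0,0],"claw": 1},
    {"translation": [0,0,0],"dr": [0,0,0],"claw": 1}
  ]
}}

```text
t: 3.48
tool_pos: [0.4788, -0.2991, 0.1803]
eef_rot: [3.141, -0.001, 1.75]
contact_force: [-0.1, -0.7, -0.6]
opening: 0.0852
```

```bash
python3 - <<'E'
from h import *
s=r.sense();print(s["t"],s["tool_pos"],np.degrees(s["eef_rot"]))
p,d=viewer.snapshot("wrist");np.savez("w_lid.npz",p=p,d=d,pos=s["tool_pos"],rot=s["eef_rot"])
C=cloud("wrist",p,d,s);Z=C[...,2]
m=(abs(C[...,0]-.485)<.1)&(abs(C[...,1]+.30)<.085)
for n,a,b in(("all",.007,.027),("knk",.019,.026),("knob",.034,.048)):
    k,l,st,_=cv2.connectedComponentsWithStats((m&(Z>a)&(Z<b)).astype(np.uint8))
    for i in range(1,k):
        if st[i,4]>100:
            P=C[l==i];print(n,len(P),rect(P),P.mean(0).round(4),np.percentile(P[:,2],[5,50,95]).round(4),st[i,:4])
cv2.imwrite("pics/w_lid.png",p[...,::-1])
E
```

```text
3.4833 [ 0.47883075 -0.29914107  0.18026629] [ 1.79939422e+02 -4.04125531e-02  1.00286144e+02]
all 11102 [ 486.3 -299.1  140.7  116.5   11.1] [ 0.4819 -0.2963  0.0128] [0.0095 0.0121 0.0225] [257 115 144 112]
knk 1124 [ 544.3 -287.7   22.5   50.5   11.3] [ 0.5438 -0.2871  0.0224] [0.0211 0.0224 0.0235] [376 150  25  50]
knob 547 [ 474.4 -301.3   21.8   22.3   11.7] [ 0.4743 -0.3002  0.0419] [0.0388 0.0422 0.0435] [305 168  24  25]
```

View pics/w_lid.png

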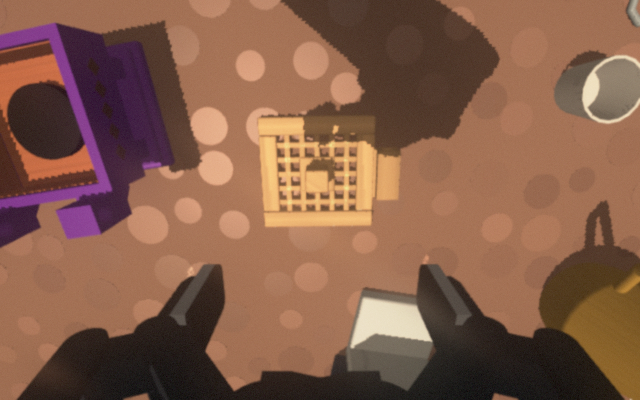

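The lid, centred at about (318,170) with its knob at (317,181), is at (0.4745, -0.3014) with yaw 11.2°. Now I go down to the knob in steps.

```bash
python3 - <<'E'
from h import *
plan([([.4745,-.3014,.075],down(101.2))])
E
```

```text
t [-0.004, -0.015, 0.351] dr [0.001, -0.001, -0.016] rows 2.5
```

>>> {"fn": "jog_arm", "kwargs": {
  "rows": [
    {"translation": [-0.004,-0.015,0.12],"dr": [0.001,-0.001,-0.016],"claw": 1},
    {"translation": [-0.004,-0.015,0.24],"dr": [0.001,-0.001,-0.016],"claw": 1},
    {"translation": [-0.004,-0.015,0.351],"dr": [0.001,-0.001,-0.016],"claw": 1},
    {"translation": [-0.004,-0.015,0.351],"dr": [0.001,-0.001,-0.016],"claw": 1},
    {"translation": [-0.004,-0.015,0.351],"dr": [0.001,-0.001,-0.016],"claw": 1}
  ]
}}

```text
t: 3.95
tool_pos: [0.4732, -0.3013, 0.0736]
eef_rot: [-3.139, -0.003, 1.766]
contact_force: [-0.3, 0.2, 1.0]
opening: 0.0852
```

>>> {"fn": "jog_arm", "kwargs": {
  "rows": [
    {"translation": [0,0,0],"dr": [0,0,0],"claw": 1},
    {"translation": [0,0,0],"dr": [0,0,0],"claw": 1},
    {"translation": [0,0,0],"dr": [0,0,0],"claw": 1},
    {"translation": [0,0,0],"dr": [0,0,0],"claw": 1},
    {"translation": [0,0,0],"dr": [0,0,0],"claw": 1}
  ]
}}

```text
t: 4.37
tool_pos: [0.4742, -0.303, 0.0754]
eef_rot: [3.141, 0.001, 1.764]
contact_force: [0.7, 0.7, -0.9]
opening: 0.0855
```

```bash
python3 - <<'E'
from h import *
s=r.sense();print(s["tool_pos"],np.degrees(s["eef_rot"]))
plan([([.4745,-.3014,.018],down(101.2))])
E
```

```text
[ 0.47424993 -0.30295269  0.07544949] [1.79981886e+02 8.24009019e-02 1.01087861e+02]
t [0.005, 0.002, 0.191] dr [0.0, 0.001, -0.002] rows 1.4
```

>>> {"fn": "jog_arm", "kwargs": {
  "rows": [
    {"translation": [0.003,0.002,0.09],"dr": [0,0,0],"claw": 1},
    {"translation": [0.003,0.002,0.191],"dr": [0,0,0],"claw": 1},
    {"translation": [0.003,0.002,0.191],"dr": [0,0,0],"claw": 1},
    {"translation": [0.003,0.002,0.191],"dr": [0,0,0],"claw": -0.2},
    {"translation": [0.003,0.002,0.191],"dr": [0,0,0],"claw": -0.2}
  ]
}}

```text
t: 4.78
tool_pos: [0.475, -0.3018, 0.0182]
eef_rot: [3.141, 0.001, 1.765]
contact_force: [0.7, -1.1, 0.9]
opening: 0.0642
```

>>> {"fn": "jog_arm", "kwargs": {
  "rows": [
    {"translation": [0,0,0],"dr": [0,0,0],"claw": -1},
    {"translation": [0,0,0],"dr": [0,0,0],"claw": -1},
    {"translation": [0,0,0],"dr": [0,0,0],"claw": -1},
    {"translation": [0,0,0],"dr": [0,0,0],"claw": -1},
    {"translation": [0,0,0],"dr": [0,0,0],"claw": -1}
  ],
  "force": 50
}}

```text
t: 5.2
tool_pos: [0.4743, -0.3017, 0.0175]
eef_rot: [-3.141, 0.001, 1.764]
contact_force: [0.1, -0.5, -0.4]
opening: 0.001
```

>>> {"fn": "jog_arm", "kwargs": {
  "rows": [
    {"translation": [0,0,0],"dr": [0,0,0],"claw": -1},
    {"translation": [0,0,0],"dr": [0,0,0],"claw": -1},
    {"translation": [0,0,0],"dr": [0,0,0],"claw": -1},
    {"translation": [0,0,0],"dr": [0,0,0],"claw": -1},
    {"translation": [0,0,0],"dr": [0,0,0],"claw": -1}
  ]
}}

```text
t: 5.62
tool_pos: [0.4741, -0.3015, 0.017]
eef_rot: [-3.141, -0.0, 1.764]
contact_force: [-0.5, 0.5, 0.9]
opening: -0.0002
```

```bash
python3 - <<'E'
from h import *
s=r.sense();print(s)
E
```

```text
{'t': 5.6167, 'q': array([ 0.80297906,  0.62298511, -0.38051306,  1.91804219,  0.35828617,
        0.66775969,  0.39640433]), 'joint_vel': array([ 2.59894707e-04,  8.43650057e-05, -1.43926790e-03,  1.15847696e-03,
        1.77149324e-03,  1.25752538e-03,  5.31140095e-04]), 'joint_torque': array([ 4.45455022e-03, -5.10878778e+01, -5.63520938e+00, -1.66050535e+01,
        8.51138524e-03,  4.64536381e-03,  1.23089967e-04]), 'tool_pos': array([ 0.47409772, -0.30148992,  0.01696388]), 'eef_rot': array([-3.14067094e+00, -1.56831445e-04,  1.76447172e+00]), 'contact_force': array([-0.47442714,  0.53036342,  0.85813168]), 'ft_torque': array([-0.00959711,  0.00745753,  0.03694341]), 'opening': -0.00024236570493013984}
```

The fingers shut fully without the knob between them, so I look before doing anything else.

```bash
python3 - <<'E'
from h import *
s=r.sense()
p,d=viewer.snapshot("wrist")
print(proj("wrist",np.array([s["tool_pos"],[.4745,-.3014,.042],[.4745,-.3014,.012]]),s))
q,e=viewer.snapshot("side");u=proj("side",np.array([[.4745,-.3014,.03]]))[0];print(u)
x,y=u.astype(int);c=cv2.resize(q[y-60:y+60,x-80:x+80],(640,480),interpolation=3)
cv2.imwrite("pics/miss.png",np.vstack([cv2.resize(p,(640,400))[100:],c[80:380]])[...,::-1])
E
```

```text
[[323.19809113 243.15194583]
 [324.45731868 265.57124122]
 [323.85907044 239.34596044]]
[355.59097518 172.85001989]
```

View pics/miss.png

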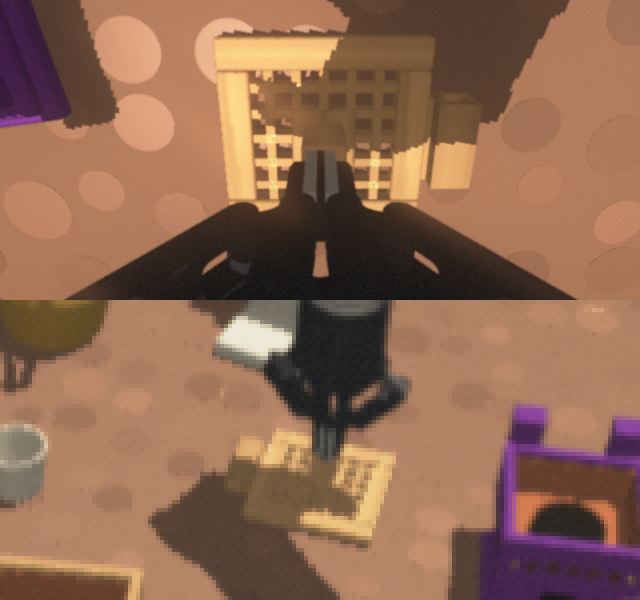

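```bash
python3 - <<'E'
from h import *
s=r.sense()
p,d=viewer.snapshot("wrist");C=cloud("wrist",p,d,s)
R=Ro.from_euler("xyz",s["eef_rot"])
for c in(312,323,331):
  for v in range(205,300,8):
    print(c,v,d[v,c].round(4),"tool mm",(R.inv().apply(C[v,c]-s["tool_pos"])*1000).round(1),"z",C[v,c,2].round(4),p[v,c])
E
```

```text
312 205 0.193 tool mm [17.8 -6.3 13. ] z 0.0039 [118  83  57]
312 213 0.1853 tool mm [16.1 -6.2  4.4] z 0.0126 [134  95  62]
312 221 0.1882 tool mm [10.8 -6.2  5.7] z 0.0112 [135  95  64]
312 229 0.1785 tool mm [10.4 -6.  -4.6] z 0.0216 [126  90  58]
312 237 0.1678 tool mm [ 10.8  -5.7 -15.8] z 0.0327 [124  87  57]
312 245 0.1597 tool mm [ 10.6  -5.5 -24.3] z 0.0413 [123  86  55]
312 253 0.1513 tool mm [ 10.9  -5.3 -33.1] z 0.0501 [98 82 71]
312 261 0.1429 tool mm [ 11.5  -5.1 -41.7] z 0.0587 [97 83 75]
312 269 0.1369 tool mm [ 11.3  -5.  -48.1] z 0.0651 [94 84 73]
312 277 0.1312 tool mm [ 11.2  -4.9 -54.2] z 0.0711 [95 84 73]
312 285 0.125 tool mm [ 11.6  -4.7 -60.5] z 0.0775 [93 83 71]
312 293 0.1221 tool mm [ 10.5  -4.6 -64. ] z 0.0809 [101  88  79]
323 205 0.1859 tool mm [20.1 -0.1  6.4] z 0.0106 [122  89  55]
323 213 0.186 tool mm [15.8 -0.1  5.1] z 0.0119 [118  85  59]
323 221 0.1876 tool mm [11.1 -0.1  5.2] z 0.0118 [120  86  56]
323 229 0.1778 tool mm [10.7 -0.2 -5.3] z 0.0223 [123  87  59]
323 237 0.1678 tool mm [ 10.8  -0.3 -15.7] z 0.0327 [119  84  54]
323 245 0.1606 tool 
[... 480 characters left out ...]
6]
331 213 0.1865 tool mm [15.7  4.3  5.5] z 0.0114 [119  83  51]
331 221 0.1865 tool mm [11.5  4.3  4.1] z 0.0128 [123  91  59]
331 229 0.1787 tool mm [10.3  4.1 -4.5] z 0.0214 [118  87  60]
331 237 0.168 tool mm [ 10.7   3.7 -15.5] z 0.0325 [119  86  56]
331 245 0.16 tool mm [ 10.5   3.5 -24.1] z 0.041 [122  89  57]
331 253 0.1499 tool mm [ 11.5   3.1 -34.4] z 0.0513 [104  85  72]
331 261 0.1434 tool mm [ 11.3   2.9 -41.3] z 0.0583 [98 83 71]
331 269 0.1367 tool mm [ 11.4   2.7 -48.4] z 0.0653 [92 81 70]
331 277 0.1322 tool mm [ 10.7   2.6 -53.3] z 0.0703 [91 81 73]
331 285 0.1251 tool mm [ 11.6   2.3 -60.4] z 0.0774 [92 82 73]
331 293 0.1213 tool mm [ 11.    2.2 -64.7] z 0.0816 [97 87 80]
```

Depth shows the real fingertips end about 28 mm short of the reported TCP: pad surfaces start at tool z ≈ -30 mm, above the knob top at z ≈ 0.042. So the fingers shut just above the knob and the lid hasn't moved. I'll open, go 25 mm lower and grip.

>>> {"fn": "jog_arm", "kwargs": {
  "rows": [
    {"translation": [0,0,0],"dr": [0,0,0],"claw": 1},
    {"translation": [0,0,0],"dr": [0,0,0],"claw": 1},
    {"translation": [0,0,0],"dr": [0,0,0],"claw": 1},
    {"translation": [0,0,0],"dr": [0,0,0],"claw": 1},
    {"translation": [0,0,0],"dr": [0,0,0],"claw": 1}
  ]
}}

```text
t: 6.18
tool_pos: [0.4741, -0.3015, 0.017]
eef_rot: [-3.141, -0.0, 1.765]
contact_force: [0.6, -0.4, -1.0]
opening: 0.0607
```

>>> {"fn": "jog_arm", "kwargs": {
  "rows": [
    {"translation": [0,0,0.03],"dr": [0,0,0],"claw": 1},
    {"translation": [0,0,0.06],"dr": [0,0,0],"claw": 1},
    {"translation": [0,0,0.083],"dr": [0,0,0],"claw": 1},
    {"translation": [0,0,0.083],"dr": [0,0,0],"claw": 1},
    {"translation": [0,0,0.083],"dr": [0,0,0],"claw": 0}
  ]
}}

```text
t: 6.6
tool_pos: [0.4735, -0.301, -0.0089]
eef_rot: [-3.139, -0.001, 1.765]
contact_force: [-0.1, -0.1, -0.5]
opening: 0.0755
```

>>> {"fn": "jog_arm", "kwargs": {
  "rows": [
    {"translation": [0,0,0],"dr": [0,0,0],"claw": -1},
    {"translation": [0,0,0],"dr": [0,0,0],"claw": -1},
    {"translation": [0,0,0],"dr": [0,0,0],"claw": -1},
    {"translation": [0,0,0],"dr": [0,0,0],"claw": -1},
    {"translation": [0,0,0],"dr": [0,0,0],"claw": -1}
  ],
  "force": 50
}}

```text
t: 7.02
tool_pos: [0.4746, -0.3018, -0.0073]
eef_rot: [3.142, 0.001, 1.765]
contact_force: [0.4, -0.6, -0.4]
opening: 0.0212
```

>>> {"fn": "jog_arm", "kwargs": {
  "rows": [
    {"translation": [0,0,0],"dr": [0,0,0],"claw": -1},
    {"translation": [0,0,0],"dr": [0,0,0],"claw": -1},
    {"translation": [0,0,0],"dr": [0,0,0],"claw": -1},
    {"translation": [0,0,0],"dr": [0,0,0],"claw": -1},
    {"translation": [0,0,0],"dr": [0,0,0],"claw": -1}
  ]
}}

```text
t: 7.43
tool_pos: [0.4746, -0.3017, -0.0074]
eef_rot: [-3.142, 0.001, 1.765]
contact_force: [0.1, -0.3, 5.3]
opening: 0.0211
```

```bash
python3 - <<'E'
from h import *
s=r.sense();print(s["tool_pos"],np.degrees(s["eef_rot"]),s["opening"],s["contact_force"])
p,d=viewer.snapshot("wrist");C=cloud("wrist",p,d,s)
R=Ro.from_euler("xyz",s["eef_rot"])
for v in range(220,300,8): print(v,(R.inv().apply(C[v,[300,312,331,345]]-s["tool_pos"])*1000).round(0).tolist())
cv2.imwrite("pics/g1.png",p[...,::-1])
E
```

```text
[ 0.47460472 -0.30173163 -0.00737406] [-1.79997118e+02  3.85182959e-02  1.01098882e+02] 0.021075965469500843 [ 0.08288189 -0.30395661  5.32363003]
220 [[18.0, -12.0, -10.0], [18.0, -6.0, -11.0], [18.0, 4.0, -11.0], [18.0, 11.0, -10.0]]
228 [[17.0, -11.0, -19.0], [17.0, -6.0, -19.0], [17.0, 4.0, -20.0], [17.0, 10.0, -19.0]]
236 [[14.0, -11.0, -21.0], [13.0, -6.0, -20.0], [13.0, 4.0, -20.0], [14.0, 10.0, -21.0]]
244 [[11.0, -11.0, -24.0], [12.0, -6.0, -26.0], [11.0, 3.0, -24.0], [9.0, 10.0, -20.0]]
252 [[11.0, -11.0, -33.0], [11.0, -5.0, -32.0], [11.0, 3.0, -31.0], [11.0, 9.0, -33.0]]
260 [[11.0, -10.0, -39.0], [11.0, -5.0, -40.0], [12.0, 3.0, -41.0], [11.0, 9.0, -40.0]]
268 [[11.0, -10.0, -48.0], [11.0, -5.0, -47.0], [11.0, 3.0, -46.0], [10.0, 9.0, -45.0]]
276 [[9.0, -10.0, -50.0], [9.0, -5.0, -49.0], [9.0, 3.0, -50.0], [9.0, 8.0, -50.0]]
284 [[5.0, -10.0, -50.0], [6.0, -5.0, -51.0], [6.0, 3.0, -51.0], [5.0, 8.0, -49.0]]
292 [[2.0, -10.0, -50.0], [2.0, -5.0, -50.0], [2.0, 3.0, -50.0], [1.0, 9.0, -49.0]]
```

The knob is gripped at an opening of 21 mm. Now I lift it and carry it to hover over the mabkhara.

```bash
python3 - <<'E'
from h import *
a=np.array([.4746,-.3017,.11]);b=np.array([.5427,.036,.18])
plan([(a,down(101.1))]+[(a+(b-a)*f,down(101.1+10.8*f)) for f in (.5,1)])
E
```

```text
t [-0.0, 0.0, -0.391] dr [-0.0, 0.001, -0.0] rows 2.8
t [0.53, 0.22, -0.117] dr [-0.0, -0.0, -0.09] rows 4.2
t [0.508, 0.268, -0.116] dr [-0.0, -0.0, -0.09] rows 4.2
```

>>> {"fn": "jog_arm", "kwargs": {
  "rows": [
    {"translation": [0,0,-0.04],"dr": [0,0,0],"claw": -1},
    {"translation": [0,0,-0.13],"dr": [0,0,0],"claw": -1},
    {"translation": [0,0,-0.24],"dr": [0,0,0],"claw": -1},
    {"translation": [0,0,-0.35],"dr": [0,0,0],"claw": -1},
    {"translation": [0,0,-0.391],"dr": [0,0,0],"claw": -1}
  ]
}}

```text
t: 7.9
tool_pos: [0.476, -0.3022, 0.1139]
eef_rot: [3.139, 0.004, 1.765]
contact_force: [1.5, -0.1, -0.9]
opening: 0.0209
```

>>> {"fn": "jog_arm", "kwargs": {
  "rows": [
    {"translation": [0.06,0.025,-0.015],"dr": [0,0,-0.01],"claw": -1},
    {"translation": [0.16,0.066,-0.035],"dr": [0,0,-0.03],"claw": -1},
    {"translation": [0.29,0.12,-0.064],"dr": [0,0,-0.05],"claw": -1},
    {"translation": [0.41,0.17,-0.09],"dr": [0,0,-0.07],"claw": -1},
    {"translation": [0.53,0.22,-0.117],"dr": [0,0,-0.09],"claw": -1}
  ]
}}

```text
t: 8.32
tool_pos: [0.5073, -0.1303, 0.1441]
eef_rot: [-3.139, -0.001, 1.86]
contact_force: [0.6, -0.2, -0.9]
opening: 0.0212
```

>>> {"fn": "jog_arm", "kwargs": {
  "rows": [
    {"translation": [0.11,0.058,-0.025],"dr": [0,0,-0.02],"claw": -1},
    {"translation": [0.22,0.116,-0.05],"dr": [0,0,-0.04],"claw": -1},
    {"translation": [0.33,0.174,-0.075],"dr": [0,0,-0.06],"claw": -1},
    {"translation": [0.43,0.227,-0.098],"dr": [0,0,-0.08],"claw": -1},
    {"translation": [0.49,0.259,-0.112],"dr": [0,0,-0.09],"claw": -1}
  ]
}}

```text
t: 8.73
tool_pos: [0.5405, 0.0354, 0.1783]
eef_rot: [-3.141, -0.002, 1.959]
contact_force: [0.7, 0.2, -1.6]
opening: 0.0211
```

>>> {"fn": "jog_arm", "kwargs": {
  "rows": [
    {"translation": [0.018,0.009,-0.004],"dr": [0,0,0],"claw": -1},
    {"translation": [0.018,0.009,-0.004],"dr": [0,0,0],"claw": -1},
    {"translation": [0.018,0.009,-0.004],"dr": [0,0,0],"claw": -1},
    {"translation": [0.018,0.009,-0.004],"dr": [0,0,0],"claw": -1},
    {"translation": [0.018,0.009,-0.004],"dr": [0,0,0],"claw": -1}
  ]
}}

```text
t: 9.15
tool_pos: [0.5411, 0.0342, 0.1786]
eef_rot: [-3.139, 0.0, 1.95]
contact_force: [-0.5, -0.4, -1.0]
opening: 0.0212
```

```bash
python3 - <<'E'
from h import *
s=r.sense();print(s["t"],s["tool_pos"],np.degrees(s["eef_rot"]),s["opening"],s["contact_force"])
p,d=viewer.snapshot("wrist");C=cloud("wrist",p,d,s);Z=C[...,2]
cv2.imwrite("pics/hov.png",p[...,::-1])
m=(abs(C[...,0]-.56)<.13)&(abs(C[...,1]-.035)<.13)
lz=s["tool_pos"][2]+.0074
for n,a,b in(("fixed knk",.128,.139),("lid all",lz+.004,lz+.028),("lid knk",lz+.019,lz+.026)):
    k,l,st,_=cv2.connectedComponentsWithStats((m&(Z>a)&(Z<b)).astype(np.uint8))
    for i in range(1,k):
        if st[i,4]>150:
            P=C[l==i];print(n,len(P),rect(P),np.percentile(P[:,2],[5,50,95]).round(4),st[i,:4])
plan([([.5427,.036,.135],down(111.9))])
E
```

```text
9.15 [0.54113331 0.03417056 0.17856233] [-1.79854977e+02  3.79465584e-03  1.11728953e+02] 0.02121738902704076 [-0.50807343 -0.38075637 -1.03774356]
fixed knk 534 [593.1 100.3  23.2  25.8  21.6] [0.1319 0.1344 0.1356] [418 133  39  41]
lid all 35675 [545.7  51.4 141.   88.7  21.7] [0.1938 0.1981 0.2085] [193 140 310 175]
lid all 2054 [556.4  -8.9  38.3  24.6  23.8] [0.1925 0.198  0.1991] [286 315  70  38]
lid knk 4607 [605.5  60.2  23.2  51.1  22.2] [0.2067 0.2081 0.2091] [441 218  62  97]
lid knk 412 [535.8  44.1  34.2   1.8  21.7] [0.2055 0.2092 0.2117] [283 245  76  10]
t [0.003, 0.007, 0.146] dr [-0.002, -0.0, -0.003] rows 1.1
```

View pics/hov.png

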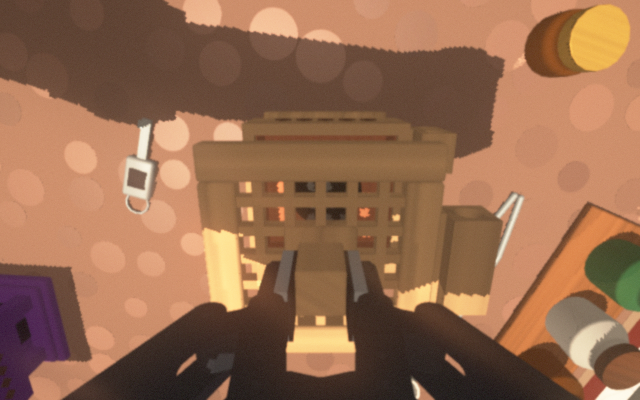

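Hover view: the lid is in hand, its knuckle at (470,260) and the fixed left knuckle visible at (435,150). Relative to the fixed knuckle the lid needs about +0.8 mm in tool x and +3.6 mm in tool y. I go down to just above the knuckles and re-check.

>>> {"fn": "jog_arm", "kwargs": {
  "rows": [
    {"translation": [0.003,0.012,0.05],"dr": [0,0,-0.003],"claw": -1},
    {"translation": [0.003,0.012,0.1],"dr": [0,0,-0.003],"claw": -1},
    {"translation": [0.003,0.012,0.147],"dr": [0,0,-0.003],"claw": -1},
    {"translation": [0.003,0.012,0.147],"dr": [0,0,-0.003],"claw": -1},
    {"translation": [0.003,0.012,0.147],"dr": [0,0,-0.003],"claw": -1}
  ]
}}

```text
t: 9.62
tool_pos: [0.5441, 0.0376, 0.1346]
eef_rot: [-3.139, -0.001, 1.955]
contact_force: [0.7, 0.9, -1.6]
opening: 0.0212
```

>>> {"fn": "jog_arm", "kwargs": {
  "rows": [
    {"translation": [0,0,0],"dr": [0,0,0],"claw": -1},
    {"translation": [0,0,0],"dr": [0,0,0],"claw": -1},
    {"translation": [0,0,0],"dr": [0,0,0],"claw": -1},
    {"translation": [0,0,0],"dr": [0,0,0],"claw": -1},
    {"translation": [0,0,0],"dr": [0,0,0],"claw": -1}
  ]
}}

```text
t: 10.03
tool_pos: [0.5449, 0.0384, 0.1356]
eef_rot: [-3.141, 0.0, 1.956]
contact_force: [-0.3, -1.3, -1.8]
opening: 0.0209
```

```bash
cat > lk.py <<'E'
from h import *
s=r.sense();print(s["t"],s["tool_pos"],np.degrees(s["eef_rot"]),s["opening"],s["contact_force"])
p,d=viewer.snapshot("wrist");C=cloud("wrist",p,d,s);Z=C[...,2]
cv2.imwrite("pics/lk%d.png"%(s["t"]*100),p[...,::-1])
m=(abs(C[...,0]-.56)<.13)&(abs(C[...,1]-.035)<.13)
lz=s["tool_pos"][2]+.0074
X=np.array([.9272,.3746]);Y=np.array([-.3746,.9272])
F=L=None
for n,a,b in(("F",.127,.140),("L",lz+.018,lz+.027)):
    k,l,st,_=cv2.connectedComponentsWithStats((m&(Z>a)&(Z<b)).astype(np.uint8))
    for i in range(1,k):
        if st[i,4]>150:
            P=C[l==i];print(n,len(P),rect(P),np.percentile(P[:,2],[5,50,95]).round(4),"mab xy of mean rect",((np.array(rect(P)[:2])-[542.7,36.0])@np.c_[X,Y]).round(1))
E
python3 lk.py
```

```text
10.0333 [0.54490768 0.03841759 0.13558578] [-1.79992531e+02  9.05008862e-03  1.12071582e+02] 0.02085502356940486 [-0.30136605 -1.34519371 -1.75622824]
F 1478 [595.5 101.5  17.9  25.8  21.3] [0.1332 0.1344 0.1355] mab xy of mean rect [73.5 41. ]
L 4717 [609.1  64.9  23.4  50.9  22.5] [0.1632 0.1653 0.1663] mab xy of mean rect [72.4  1.9]
L 532 [539.4  48.1  34.1   2.3  21.9] [0.1614 0.1664 0.1695] mab xy of mean rect [ 1.5 12.5]
```

>>> {"fn": "jog_arm", "kwargs": {
  "rows": [
    {"translation": [-0.006,-0.003,0.01],"dr": [0,0,0.003],"claw": -1},
    {"translation": [-0.006,-0.003,0.018],"dr": [0,0,0.003],"claw": -1},
    {"translation": [-0.006,-0.003,0.018],"dr": [0,0,0.003],"claw": -1},
    {"translation": [-0.006,-0.003,0.018],"dr": [0,0,0.003],"claw": -1},
    {"translation": [-0.006,-0.003,0.018],"dr": [0,0,0.003],"claw": -1}
  ]
}}

```text
t: 10.5
tool_pos: [0.5444, 0.0365, 0.1296]
eef_rot: [-3.141, -0.0, 1.953]
contact_force: [0.8, -0.8, -1.8]
opening: 0.0211
```

>>> {"fn": "jog_arm", "kwargs": {
  "rows": [
    {"translation": [0,0,0],"dr": [0,0,0],"claw": -1},
    {"translation": [0,0,0],"dr": [0,0,0],"claw": -1},
    {"translation": [0,0,0],"dr": [0,0,0],"claw": -1},
    {"translation": [0,0,0],"dr": [0,0,0],"claw": -1},
    {"translation": [0,0,0],"dr": [0,0,0],"claw": -1}
  ]
}}

```text
t: 10.92
tool_pos: [0.5445, 0.0364, 0.1297]
eef_rot: [-3.141, -0.0, 1.953]
contact_force: [0.2, 0.8, -1.8]
opening: 0.0211
```

```bash
python3 lk.py
```

```text
10.9167 [0.544483   0.03642424 0.12974563] [-1.79953012e+02 -1.18770487e-02  1.11896012e+02] 0.02108329079514084 [ 0.23526482  0.79659878 -1.77734355]
F 1894 [594.1 100.7  21.1  26.1  22.6] [0.1332 0.1344 0.1355] mab xy of mean rect [71.9 40.7]
L 4706 [608.6  62.5  23.1  51.3  22.2] [0.1574 0.1594 0.1604] mab xy of mean rect [71.  -0.1]
L 519 [539.1  46.2  34.3   2.1  22.4] [0.1558 0.1607 0.1637] mab xy of mean rect [ 0.5 10.8]
```

The lid is aligned within about 0.5 mm, so I lower it.

>>> {"fn": "jog_arm", "kwargs": {
  "rows": [
    {"translation": [0,0.001,0.015],"dr": [0,0,0],"claw": -1},
    {"translation": [0,0.001,0.03],"dr": [0,0,0],"claw": -1},
    {"translation": [0,0.001,0.045],"dr": [0,0,0],"claw": -1},
    {"translation": [0,0.001,0.06],"dr": [0,0,0],"claw": -1},
    {"translation": [0,0.001,0.07],"dr": [0,0,0],"claw": -1}
  ]
}}

```text
t: 11.38
tool_pos: [0.5443, 0.0365, 0.1078]
eef_rot: [-3.14, -0.001, 1.953]
contact_force: [0.1, 0.8, -2.0]
opening: 0.0211
```

>>> {"fn": "jog_arm", "kwargs": {
  "rows": [
    {"translation": [0,0,0.005],"dr": [0,0,0],"claw": -1},
    {"translation": [0,0,0.01],"dr": [0,0,0],"claw": -1},
    {"translation": [0,0,0.012],"dr": [0,0,0],"claw": -1},
    {"translation": [0,0,0.014],"dr": [0,0,0],"claw": -1},
    {"translation": [0,0,0.014],"dr": [0,0,0],"claw": -1}
  ]
}}

```text
t: 11.8
tool_pos: [0.5449, 0.0366, 0.1047]
eef_rot: [-3.141, -0.0, 1.953]
contact_force: [0.2, -0.3, -1.7]
opening: 0.0213
```

```bash
python3 lk.py
```

```text
11.8 [0.54488941 0.03661911 0.1047165 ] [-1.79973885e+02 -3.72176159e-03  1.11902641e+02] 0.021311518128162957 [ 0.19290552 -0.31206773 -1.73086894]
F 8596 [605.3  72.   23.9  88.2  22.8] [0.1297 0.1343 0.1354] mab xy of mean rect [71.5  9.9]
F 718 [539.5  46.3  34.2   2.8  21.1] [0.128  0.1353 0.1396] mab xy of mean rect [ 0.9 10.7]
L 3192 [593.2 100.4  23.5  26.2  21.8] [0.1322 0.1343 0.1354] mab xy of mean rect [70.9 40.8]
L 4905 [610.6  58.9  23.5  59.5  21.6] [0.132  0.1344 0.1354] mab xy of mean rect [71.5 -4.2]
L 522 [539.3  46.5  34.    2.4  21.6] [0.1308 0.1357 0.1388] mab xy of mean rect [ 0.8 11. ]
```

The knuckles are level and in a row. I lower 1 mm more and release.

>>> {"fn": "jog_arm", "kwargs": {
  "rows": [
    {"translation": [0,0,0.003],"dr": [0,0,0],"claw": -1},
    {"translation": [0,0,0.004],"dr": [0,0,0],"claw": -1},
    {"translation": [0,0,0.004],"dr": [0,0,0],"claw": -1},
    {"translation": [0,0,0.004],"dr": [0,0,0],"claw": -1},
    {"translation": [0,0,0.004],"dr": [0,0,0],"claw": -0.3}
  ]
}}

```text
t: 12.27
tool_pos: [0.5453, 0.0366, 0.1041]
eef_rot: [3.141, 0.001, 1.953]
contact_force: [1.5, 0.3, -0.5]
opening: 0.0295
```

>>> {"fn": "jog_arm", "kwargs": {
  "rows": [
    {"translation": [0,0,0],"dr": [0,0,0],"claw": 0.2},
    {"translation": [0,0,0],"dr": [0,0,0],"claw": 0.2},
    {"translation": [0,0,-0.01],"dr": [0,0,0],"claw": 0.2},
    {"translation": [0,0,-0.05],"dr": [0,0,0],"claw": 0.2},
    {"translation": [0,0,-0.15],"dr": [0,0,0],"claw": 0.2}
  ]
}}

```text
t: 12.68
tool_pos: [0.5422, 0.0362, 0.1462]
eef_rot: [-3.134, -0.003, 1.953]
contact_force: [-0.2, -0.7, -0.1]
opening: 0.051
```

>>> {"fn": "jog_arm", "kwargs": {
  "rows": [
    {"translation": [0,0,-0.1],"dr": [0,0,0],"claw": 0.2},
    {"translation": [0,0,-0.2],"dr": [0,0,0],"claw": 0.2},
    {"translation": [0,0,-0.28],"dr": [0,0,0],"claw": 0.2},
    {"translation": [0,0,-0.28],"dr": [0,0,0],"claw": 0.2},
    {"translation": [0,0,-0.28],"dr": [0,0,0],"claw": 0.2}
  ]
}}

```text
t: 13.1
tool_pos: [0.5458, 0.0367, 0.2346]
eef_rot: [3.139, 0.002, 1.953]
contact_force: [0.2, 0.2, -0.4]
opening: 0.0513
```

```bash
python3 - <<'E'
from h import *
s=r.sense();print(s["t"],s["tool_pos"],np.degrees(s["eef_rot"]),s["opening"],s["contact_force"])
p,d=viewer.snapshot("wrist");C=cloud("wrist",p,d,s);Z=C[...,2]
cv2.imwrite("pics/placed.png",p[60:280,200:470][...,::-1])
m=(abs(C[...,0]-.56)<.13)&(abs(C[...,1]-.035)<.13)
X=np.array([.9272,.3746]);Y=np.array([-.3746,.9272])
for n,a,b in(("panel",.115,.129),("knk",.130,.14),("knob",.145,.16)):
    k,l,st,_=cv2.connectedComponentsWithStats((m&(Z>a)&(Z<b)).astype(np.uint8))
    for i in range(1,k):
        if st[i,4]>150:
            P=C[l==i];print(n,len(P),rect(P),np.percentile(P[:,2],[5,50,95]).round(4),((rect(P)[:2]-[542.7,36.])@np.c_[X,Y]).round(1))
# pin from top image
z=np.load("top0.npz");p,d=z["p"],z["d"];C=cloud("top",p,d)
E
```

```text
13.1 [0.54583213 0.03670488 0.23456796] [1.79842268e+02 9.03080415e-02 1.11889020e+02] 0.05130367968309771 [ 0.15867782  0.22635831 -0.3770333 ]
panel 14629 [554.2  40.9 139.5 115.9  21.9] [0.1199 0.1239 0.1254] [12.5  0.2]
knk 894 [593.  100.4  21.9  25.8  21.3] [0.1331 0.1344 0.1355] [70.8 40.9]
knk 1583 [609.5  63.   22.6  50.5  21.9] [0.133  0.1344 0.1355] [72.1  0. ]
knk 767 [623.8  24.5  22.4  26.7  21.8] [0.1325 0.1344 0.1355] [ 70.9 -41. ]
knob 813 [543.4  36.8  22.   21.7  22. ] [0.15   0.1541 0.1555] [0.9 0.5]
```

View pics/placed.png

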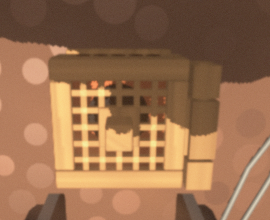

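Lid is closed: the three knuckles are in a row at (205,80), (203,130) and (200,175), offset (+1, 0) mm. Next is the pin: I look from above the dish with the tool aligned to the pin.

```bash
python3 - <<'E'
from h import *
a=np.array([.5458,.0367,.2346]);b=np.array([.492,.315,.22])
plan([(a+(b-a)*f,down(111.9-38.6*f)) for f in (.5,1)])
E
```

```text
t [0.463, 0.093, 0.019] dr [0.0, 0.0, 0.322] rows 3.4
t [0.468, -0.069, 0.024] dr [0.0, 0.0, 0.321] rows 3.4
```

>>> {"fn": "jog_arm", "kwargs": {
  "rows": [
    {"translation": [0.463,0.093,0.019],"dr": [0,0,0.322],"claw": 1},
    {"translation": [0.463,0.093,0.019],"dr": [0,0,0.322],"claw": 1},
    {"translation": [0.463,0.093,0.019],"dr": [0,0,0.322],"claw": 1},
    {"translation": [0.463,0.093,0.019],"dr": [0,0,0.322],"claw": 1},
    {"translation": [0.463,0.093,0.019],"dr": [0,0,0.322],"claw": 1}
  ]
}}

```text
t: 13.57
tool_pos: [0.5157, 0.1824, 0.2256]
eef_rot: [-3.138, -0.003, 1.625]
contact_force: [0.2, 0.4, -0.1]
opening: 0.0856
```

>>> {"fn": "jog_arm", "kwargs": {
  "rows": [
    {"translation": [0.468,-0.069,0.024],"dr": [0,0,0.321],"claw": 1},
    {"translation": [0.468,-0.069,0.024],"dr": [0,0,0.321],"claw": 1},
    {"translation": [0.468,-0.069,0.024],"dr": [0,0,0.321],"claw": 1},
    {"translation": [0.468,-0.069,0.024],"dr": [0,0,0.321],"claw": 1},
    {"translation": [0.468,-0.069,0.024],"dr": [0,0,0.321],"claw": 1}
  ]
}}

```text
t: 13.98
tool_pos: [0.4882, 0.321, 0.2182]
eef_rot: [-3.137, -0.001, 1.289]
contact_force: [-0.9, -0.1, -0.4]
opening: 0.0853
```

>>> {"fn": "jog_arm", "kwargs": {
  "rows": [
    {"translation": [0,0,0],"dr": [0,0,0],"claw": 1},
    {"translation": [0,0,0],"dr": [0,0,0],"claw": 1},
    {"translation": [0,0,0],"dr": [0,0,0],"claw": 1},
    {"translation": [0,0,0],"dr": [0,0,0],"claw": 1},
    {"translation": [0,0,0],"dr": [0,0,0],"claw": 1}
  ]
}}

```text
t: 14.4
tool_pos: [0.4926, 0.3138, 0.2194]
eef_rot: [-3.141, 0.001, 1.277]
contact_force: [1.1, -0.4, -0.2]
opening: 0.086
```

```bash
python3 - <<'E'
from h import *
s=r.sense();print(s["t"],s["tool_pos"],np.degrees(s["eef_rot"]))
p,d=viewer.snapshot("wrist");np.savez("w_pin.npz",p=p,d=d,pos=s["tool_pos"],rot=s["eef_rot"])
cv2.imwrite("pics/w_pin.png",p[...,::-1])
C=cloud("wrist",p,d,s);Z=C[...,2]
h=np.array([np.cos(np.radians(73.3)),np.sin(np.radians(73.3))]);n=np.array([-h[1],h[0]])
o=np.array([.4877,.298]);U=(C[...,:2]-o)@h;V=(C[...,:2]-o)@n
m=(U>.052)&(U<.13)&(abs(V)<.03)&(Z>.055)&(Z<.12)
k,l,st,_=cv2.connectedComponentsWithStats(m.astype(np.uint8))
i=1+np.argmax(st[1:,4]);P=C[l==i];print("head px",st[i],len(P),rect(P))
c=P.mean(0);w=np.linalg.svd(P-c)[2][0];print("axis",w,c,"yaw",np.degrees(np.arctan2(w[1],w[0])),"elev",np.degrees(np.arcsin(w[2])))
u=(P-c)@w;print("ext",u.min(),u.max(),P[np.argmax(u)],P[np.argmin(u)])
m=(abs(U)<.06)&(abs(V)<.06)&(Z>.06)&(Z<.072);print("dish",rect(C[m]),np.median(C[m][:,2]))
E
```

```text
14.4 [0.49258329 0.31375181 0.21937185] [-1.79967176e+02  4.62164315e-02  7.31945811e+01]
head px [313  89  19  51 823] 823 [509.2 369.4  44.5  15.5  72.2]
axis [-0.26579175 -0.82953871 -0.4911418 ] [0.5098496  0.37214915 0.09118938] yaw -107.76593150472917 elev -29.415656693903085
ext -0.017156324021367807 0.0312439623712084 [0.50572013 0.34722482 0.07190639] [0.51922748 0.38793479 0.09438391]
dish [485.7 299.  107.3  94.4  72.1] 0.06619702549644892
```

View pics/w_pin.png

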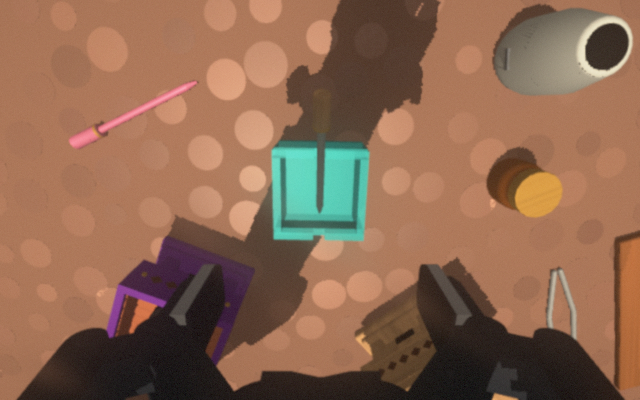

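The pin in the wrist view has its head at about (322,95), shaft through the notch at (320,148) and tip at (320,212). I extract the ridge profile to get the axis.

```bash
python3 - <<'E'
from h import *
z=np.load("w_pin.npz");p,d=z["p"],z["d"];s=dict(tool_pos=z["pos"],eef_rot=z["rot"])
C=cloud("wrist",p,d,s)
h=np.array([np.cos(np.radians(72.2)),np.sin(np.radians(72.2))]);n=np.array([-h[1],h[0]]);o=np.array([.4857,.299])
rows=[]
for v in range(86,216,2):
    c0=[]
    seg=range(305,338);zz=C[v,seg,2];
    hi=zz>np.percentile(zz,60)+.004 if v<140 else None
    best=np.argmax(np.convolve(zz,np.ones(3)/3,"same")); 
    u=305+best;P=C[v,u]
    rows.append((v,u,(P[:2]-o)@h*1000,(P[:2]-o)@n*1000,P[2]*1000,*p[v,u]))
for x in rows[::2]:print(np.round(x,1).tolist())
E
```

```text
[86.0, 309.0, 99.5, 13.2, 1.0, 92.0, 66.0, 53.0]
[90.0, 318.0, 95.6, 2.8, 92.5, 108.0, 81.0, 53.0]
[94.0, 316.0, 92.4, 4.3, 96.7, 103.0, 78.0, 52.0]
[98.0, 325.0, 89.5, -3.1, 101.9, 101.0, 76.0, 51.0]
[102.0, 320.0, 86.2, 0.9, 100.6, 98.0, 75.0, 55.0]
[106.0, 322.0, 83.0, -0.8, 98.8, 94.0, 68.0, 48.0]
[110.0, 321.0, 79.6, -0.0, 96.9, 95.0, 73.0, 51.0]
[114.0, 320.0, 76.1, 0.8, 93.9, 95.0, 73.0, 52.0]
[118.0, 322.0, 72.8, -1.0, 93.1, 96.0, 76.0, 53.0]
[122.0, 320.0, 69.0, 0.6, 89.0, 94.0, 71.0, 51.0]
[126.0, 320.0, 65.4, 0.6, 86.9, 95.0, 78.0, 56.0]
[130.0, 320.0, 61.8, 0.5, 85.7, 96.0, 76.0, 50.0]
[134.0, 322.0, 57.4, -1.4, 77.9, 87.0, 85.0, 76.0]
[138.0, 319.0, 53.3, 1.3, 75.4, 83.0, 87.0, 76.0]
[142.0, 321.0, 49.4, -0.6, 73.2, 86.0, 88.0, 76.0]
[146.0, 320.0, 45.2, 0.2, 70.3, 87.0, 90.0, 81.0]
[150.0, 321.0, 40.7, -0.8, 66.3, 85.0, 91.0, 82.0]
[154.0, 308.0, 36.6, 11.6, 66.1, 99.0, 222.0, 201.0]
[158.0, 328.0, 33.3, -7.7, 67.6, 93.0, 217.0, 194.0]
[162.0, 320.0, 27.5, -0.1, 59.0, 88.0, 93.0, 82.0]
[166.0, 320.0, 23.0, -0.2, 56.7, 84.0, 93.0, 81.0]
[170.0, 320.0, 18.4, -0.2, 54.6, 85.0, 93.0, 84.0]
[174.0, 321.0, 13.2, -1.4, 50.5, 83.0, 93.0, 84.0]
[178.0, 319.0, 7.8, 0.6, 46.2, 84.0, 91.0, 81.0]
[182.0, 320.0, 3.0, -0.5, 44.1, 82.0, 91.0, 84.0]
[186.0, 320.0, -2.8, -0.6, 39.2, 87.0, 95.0, 86.0]
[190.0, 321.0, -7.5, -1.8, 38.4, 86.0, 94.0, 85.0]
[194.0, 321.0, -13.2, -1.9, 34.6, 86.0, 96.0, 86.0]
[198.0, 319.0, -18.9, 0.2, 31.2, 83.0, 93.0, 82.0]
[202.0, 318.0, -25.2, 1.3, 26.5, 86.0, 95.0, 84.0]
[206.0, 320.0, -30.8, -1.1, 23.9, 86.0, 97.0, 86.0]
[210.0, 319.0, -38.2, -0.0, 17.0, 79.0, 93.0, 84.0]
[214.0, 307.0, -45.0, 14.1, 12.9, 84.0, 188.0, 164.0]
```

```bash
python3 - <<'E'
from h import *
h=np.array([.3057,.9521]);o=np.array([.4857,.299])
def P(U,z): return np.r_[o+h*U/1000,z/1000]
plan([(P(64.5,118.5),down(72.2,31.5)),(P(106.3,50.3),down(72.2,31.5))])
E
```

```text
t [0.161, -0.003, 0.336] dr [-0.005, 0.526, 0.016] rows 4.4
t [-0.001, -0.0, 0.267] dr [-0.0, -0.0, 0.0] rows 1.9
```

>>> {"fn": "jog_arm", "kwargs": {
  "rows": [
    {"translation": [0.05,0,0.06],"dr": [-0.005,0.1,0.016],"claw": 1},
    {"translation": [0.161,-0.003,0.12],"dr": [-0.005,0.22,0.016],"claw": 1},
    {"translation": [0.161,-0.003,0.2],"dr": [-0.005,0.33,0.016],"claw": 1},
    {"translation": [0.161,-0.003,0.28],"dr": [-0.005,0.44,0.016],"claw": 1},
    {"translation": [0.161,-0.003,0.336],"dr": [-0.005,0.526,0.016],"claw": 1}
  ]
}}

```text
t: 14.87
tool_pos: [0.5045, 0.3599, 0.1177]
eef_rot: [3.139, -0.553, 1.262]
contact_force: [0.5, -0.6, -1.6]
opening: 0.0855
```

>>> {"fn": "jog_arm", "kwargs": {
  "rows": [
    {"translation": [0,0,0],"dr": [0,0,0],"claw": 1},
    {"translation": [0,0,0],"dr": [0,0,0],"claw": 1},
    {"translation": [0,0,0],"dr": [0,0,0],"claw": 1},
    {"translation": [0,0,0],"dr": [0,0,0],"claw": 1},
    {"translation": [0,0,0],"dr": [0,0,0],"claw": 1}
  ]
}}

```text
t: 15.28
tool_pos: [0.5056, 0.364, 0.1209]
eef_rot: [3.138, -0.552, 1.267]
contact_force: [-0.1, 0.8, 0.0]
opening: 0.0849
```

```bash
python3 - <<'E'
from h import *
s=r.sense();print(s["t"],s["tool_pos"],np.degrees(s["eef_rot"]),s["q"])
h=np.array([.3057,.9521]);o=np.array([.4857,.299])
def P(U,z): return np.r_[o+h*U/1000,z/1000]
plan([(P(106.3,50.3),down(72.2,31.5))])
p,d=viewer.snapshot("wrist");C=cloud("wrist",p,d,s);R=Ro.from_euler("xyz",s["eef_rot"])
T=R.inv().apply((C-s["tool_pos"]).reshape(-1,3)).reshape(C.shape)*1000
m=(abs(T[...,1])<12)&(T[...,2]>5)&(T[...,2]<55)&(T[...,0]<40)&(T[...,0]>-60)
# pin points: tool z small
Q=T[m];Q=Q[Q[:,2]<45]
for a in range(-50,30,8):
    q=Q[(Q[:,0]>=a)&(Q[:,0]<a+8)]
    if len(q):print(a,len(q),"y",q[:,1].min().round(1),np.median(q[:,1]).round(1),q[:,1].max().round(1),"zmin",np.percentile(q[:,2],5).round(1))
cv2.imwrite("pics/pre.png",p[...,::-1])
E
```

```text
15.2833 [0.50563028 0.36396603 0.12091732] [179.77458108 -31.62935211  72.5924971 ] [ 0.18299173  0.55634316 -0.81394047  2.04715087  0.04019246  0.28210396
 -0.80789854]
t [-0.015, 0.003, 0.267] dr [0.0, -0.002, 0.006] rows 1.9
-50 108 y -2.4 1.0 4.5 zmin 30.7
-42 116 y -2.4 1.0 4.5 zmin 30.4
-34 90 y -3.0 1.3 9.0 zmin 27.0
-26 270 y -6.4 0.9 9.0 zmin 26.5
-18 266 y -6.3 0.9 8.9 zmin 26.7
-10 276 y -6.3 1.5 8.8 zmin 26.7
-2 294 y -6.2 1.4 9.4 zmin 26.6
6 225 y -6.2 1.4 9.2 zmin 27.0
```

In the tool frame the pin axis is level at z +34.6 mm, y +1.2 mm, with the shoulder at x about -28 mm. I advance and grip.

>>> {"fn": "jog_arm", "kwargs": {
  "rows": [
    {"translation": [-0.02,0.004,0.07],"dr": [0,0,0],"claw": 1},
    {"translation": [-0.02,0.004,0.14],"dr": [0,0,0],"claw": 1},
    {"translation": [-0.02,0.004,0.21],"dr": [0,0,0],"claw": 1},
    {"translation": [-0.02,0.004,0.265],"dr": [0,0,0],"claw": 1},
    {"translation": [-0.02,0.004,0.265],"dr": [0,0,0],"claw": 1}
  ]
}}

```text
t: 15.75
tool_pos: [0.5155, 0.3984, 0.0463]
eef_rot: [-3.14, -0.549, 1.265]
contact_force: [0.2, 0.6, -0.1]
opening: 0.0854
```

```bash
python3 - <<'E'
from h import *
s=r.sense();print(s["t"],s["tool_pos"],np.degrees(s["eef_rot"]),s["q"],s["contact_force"])
p,d=viewer.snapshot("wrist");C=cloud("wrist",p,d,s);R=Ro.from_euler("xyz",s["eef_rot"])
T=R.inv().apply((C-s["tool_pos"]).reshape(-1,3)).reshape(C.shape)*1000
Q=T[(abs(T[...,1])<12)&(T[...,2]>-62)&(T[...,2]<-35)&(T[...,0]<40)&(T[...,0]>-60)]
for a in range(-56,30,8):
    q=Q[(Q[:,0]>=a)&(Q[:,0]<a+8)]
    if len(q):print(a,len(q),"y",q[:,1].min().round(1),np.median(q[:,1]).round(1),q[:,1].max().round(1),"zmin",np.percentile(q[:,2],5).round(1))
cv2.imwrite("pics/pre2.png",p[...,::-1])
E
```

```text
15.75 [0.51545675 0.39835586 0.04631351] [-179.88084219  -31.45625602   72.4903563 ] [ 0.00299899  0.68741643 -0.66511273  2.01765783  0.09908044  0.15060035
 -0.85932626] [ 0.23805814  0.59488831 -0.07144741]
-56 190 y -12.0 -3.6 11.9 zmin -42.0
-48 140 y -11.7 -0.7 11.3 zmin -51.6
-40 235 y -1.6 1.9 6.0 zmin -51.6
-32 257 y -1.7 2.2 6.0 zmin -51.9
-24 221 y -6.0 1.7 10.0 zmin -55.6
-16 621 y -6.0 2.0 10.1 zmin -55.7
-8 604 y -5.5 2.0 10.2 zmin -55.7
0 662 y -5.4 1.9 10.0 zmin -55.7
8 713 y -5.7 2.2 10.3 zmin -55.7
16 566 y -5.3 2.3 10.0 zmin -54.8
```

View pics/pre2.png

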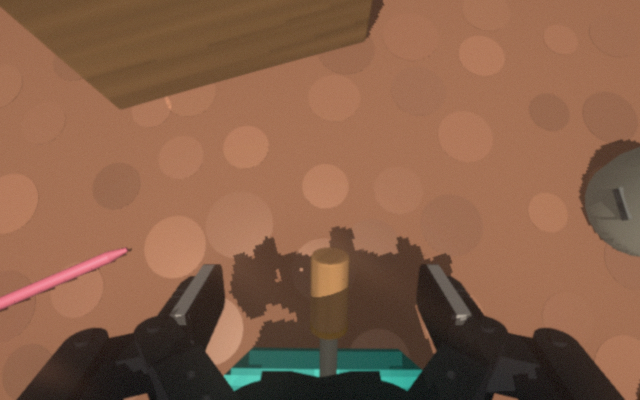

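Head is between the open pads: its end is at (330,258), shoulder at (328,335). I nudge 2 mm sideways, grip, then lift straight up.

>>> {"fn": "jog_arm", "kwargs": {
  "rows": [
    {"translation": [0,0.006,0],"dr": [0,0,0],"claw": 0.2},
    {"translation": [0,0.006,0],"dr": [0,0,0],"claw": -0.2},
    {"translation": [0,0.006,0],"dr": [0,0,0],"claw": -0.5},
    {"translation": [0,0.006,0],"dr": [0,0,0],"claw": -1},
    {"translation": [0,0.006,0],"dr": [0,0,0],"claw": -1}
  ],
  "force": 60
}}

```text
t: 16.22
tool_pos: [0.5193, 0.3951, 0.0484]
eef_rot: [3.141, -0.551, 1.262]
contact_force: [-0.1, -0.2, 1.0]
opening: 0.0255
```

>>> {"fn": "jog_arm", "kwargs": {
  "rows": [
    {"translation": [0,0,0],"dr": [0,0,0],"claw": -1},
    {"translation": [0,0,0],"dr": [0,0,0],"claw": -1},
    {"translation": [0,0,0],"dr": [0,0,0],"claw": -1},
    {"translation": [0,0,0],"dr": [0,0,0],"claw": -1},
    {"translation": [0,0,0],"dr": [0,0,0],"claw": -1}
  ]
}}

```text
t: 16.63
tool_pos: [0.5189, 0.3954, 0.0478]
eef_rot: [-3.142, -0.551, 1.262]
contact_force: [0.5, -0.1, 1.5]
opening: 0.0137
```

>>> {"fn": "jog_arm", "kwargs": {
  "rows": [
    {"translation": [0.02,0,-0.033],"dr": [0,0,0],"claw": -1},
    {"translation": [0.052,0,-0.085],"dr": [0,0,0],"claw": -1},
    {"translation": [0.104,0,-0.17],"dr": [0,0,0],"claw": -1},
    {"translation": [0.157,0,-0.256],"dr": [0,0,0],"claw": -1},
    {"translation": [0.183,0,-0.299],"dr": [0,0,0],"claw": -1}
  ]
}}

```text
t: 17.05
tool_pos: [0.5195, 0.3969, 0.1572]
eef_rot: [3.138, -0.554, 1.265]
contact_force: [-0.3, 0.1, -0.3]
opening: 0.014
```

```bash
python3 - <<'E'
from h import *
s=r.sense();print(s["t"],s["tool_pos"],np.degrees(s["eef_rot"]),s["q"],s["opening"],s["contact_force"])
E
```

```text
17.05 [0.51949883 0.39691272 0.15721784] [179.79957636 -31.72389518  72.47467123] [ 0.12354575  0.52390681 -0.80637963  1.9676566   0.03232864  0.36083788
 -0.86349984] 0.013980316602528988 [-0.31623837  0.10919327 -0.32192512]
```

```bash
python3 - <<'E'
from h import *
plan([([.524,.33,.16],down(92,14)),([.5287,.2601,.13],down(111.9))])
E
```

```text
t [-0.172, 0.082, -0.117] dr [0.13, -0.292, -0.302] rows 3.7
t [-0.251, 0.007, 0.041] dr [0.041, -0.231, -0.33] rows 3.4
```

>>> {"fn": "jog_arm", "kwargs": {
  "rows": [
    {"translation": [-0.04,0.02,-0.03],"dr": [0.026,-0.06,-0.06],"claw": -1},
    {"translation": [-0.08,0.04,-0.06],"dr": [0.052,-0.12,-0.12],"claw": -1},
    {"translation": [-0.12,0.06,-0.08],"dr": [0.08,-0.18,-0.18],"claw": -1},
    {"translation": [-0.15,0.07,-0.1],"dr": [0.105,-0.24,-0.24],"claw": -1},
    {"translation": [-0.172,0.082,-0.117],"dr": [0.13,-0.292,-0.302],"claw": -1}
  ]
}}

```text
t: 17.47
tool_pos: [0.5237, 0.3273, 0.1569]
eef_rot: [-3.138, -0.239, 1.606]
contact_force: [-0.0, 0.3, -0.2]
opening: 0.0138
```

>>> {"fn": "jog_arm", "kwargs": {
  "rows": [
    {"translation": [-0.05,0.001,0.008],"dr": [0.008,-0.046,-0.066],"claw": -1},
    {"translation": [-0.1,0.003,0.016],"dr": [0.016,-0.092,-0.132],"claw": -1},
    {"translation": [-0.15,0.004,0.024],"dr": [0.024,-0.14,-0.2],"claw": -1},
    {"translation": [-0.2,0.006,0.033],"dr": [0.033,-0.185,-0.26],"claw": -1},
    {"translation": [-0.251,0.007,0.041],"dr": [0.041,-0.231,-0.33],"claw": -1}
  ]
}}

```text
t: 17.88
tool_pos: [0.5279, 0.2582, 0.1264]
eef_rot: [-3.137, 0.003, 1.956]
contact_force: [-0.7, -0.1, -0.2]
opening: 0.0142
```

>>> {"fn": "jog_arm", "kwargs": {
  "rows": [
    {"translation": [0,0,0],"dr": [0,0,0],"claw": -1},
    {"translation": [0,0,0],"dr": [0,0,0],"claw": -1},
    {"translation": [0,0,0],"dr": [0,0,0],"claw": -1},
    {"translation": [0,0,0],"dr": [0,0,0],"claw": -1},
    {"translation": [0,0,0],"dr": [0,0,0],"claw": -1}
  ]
}}

```text
t: 18.3
tool_pos: [0.5279, 0.2588, 0.1263]
eef_rot: [-3.138, -0.0, 1.952]
contact_force: [-0.3, -0.0, -1.1]
opening: 0.0139
```

```bash
cat > pin.py <<'E'
from h import *
s=r.sense();print(s["t"],s["tool_pos"].round(4),np.degrees(s["eef_rot"]).round(2),"op",s["opening"].round(4),s["contact_force"].round(1))
import sys
for cam in ("wrist","top","side"):
    p,d=viewer.snapshot(cam);C=cloud(cam,p,d,s)
    cv2.imwrite("pics/%s%d.png"%(cam,s["t"]*100),p[...,::-1])
    X=np.array([.9272,.3746]);Y=np.array([-.3746,.9272]);o=np.array([.5427,.0360])
    M=np.dstack([(C[...,:2]-o)@np.c_[X,Y],C[...,2]])*1000
    R=Ro.from_euler("xyz",s["eef_rot"]);zax=(s["tool_pos"][2]+.0477)*1000
    m=(abs(M[...,0]-71)<14)&(M[...,1]>50)&(M[...,1]<200)&(abs(M[...,2]-zax)<14)
    Q=M[m];print(cam,len(Q),"axis z guess",zax.round(1))
    for a in range(50,200,10):
        q=Q[(Q[:,1]>=a)&(Q[:,1]<a+10)]
        if len(q)>4:print(a,len(q),"x",np.round([q[:,0].min(),np.median(q[:,0]),q[:,0].max()],1),"z",np.percentile(q[:,2],[5,50,90]).round(1),"ymin",q[:,1].min().round(1))
    if cam=="wrist":
        for n,b in (("F",(60,82,20,60,128,140)),):
            g=(M[...,0]>b[0]-8)&(M[...,0]<b[1]+8)&(M[...,1]>b[2])&(M[...,1]<b[3])&(M[...,2]>b[4])&(M[...,2]<b[5])
            if g.sum()>20:print(n,g.sum(),"x",M[g][:,0].min().round(1),M[g][:,0].max().round(1),"y",M[g][:,1].max().round(1))
E
python3 pin.py
```

```text
Traceback (most recent call last):
  File "pin.py", line 2, in <module>
    s=r.sense();print(s["t"],s["tool_pos"].round(4),np.degrees(s["eef_rot"]).round(2),"op",s["opening"].round(4),s["contact_force"].round(1))
                                                                                           ^^^^^^^^^^^^^^^^^^
AttributeError: 'float' object has no attribute 'round'
```

```bash
sed -i 's/s\["opening"\].round(4)/s["opening"]/' pin.py; python3 pin.py; ls pics; python3 - <<'E'
import cv2,glob,numpy as np
w=cv2.imread(sorted(glob.glob("pics/wrist*.png"))[-1]);s=cv2.imread(sorted(glob.glob("pics/side[1-9]*.png"))[-1])
cv2.imwrite("pics/comb1.png",np.vstack([w[150:],cv2.resize(s[160:300,160:400],(640,350))[:340]]))
E
```

```text
18.3 [0.5279 0.2588 0.1263] [-1.7978e+02 -1.0000e-02  1.1182e+02] op 0.013949284530830804 [-0.3 -0.  -1.1]
wrist 1056 axis z guess 174.0
160 95 x [64.3 68.1 71.8] z [171.6 173.4 174.6] ymin 165.2
170 288 x [64.3 68.1 71.8] z [171.8 173.6 174.5] ymin 170.0
180 307 x [64.4 68.1 72.2] z [171.7 173.7 174.5] ymin 180.1
190 366 x [61.2 68.4 75.5] z [173.6 177.3 178.8] ymin 190.0
top 96 axis z guess 174.0
70 6 x [66.2 68.5 71.7] z [170.5 173.1 176. ] ymin 71.6
80 10 x [64.9 69.2 72.7] z [169.9 173.8 175.2] ymin 80.5
90 11 x [66.1 69.4 72.7] z [167.8 172.7 173.9] ymin 90.0
100 12 x [65.1 68.6 72.7] z [170.8 172.8 175.9] ymin 100.3
110 10 x [65.6 67.9 71.9] z [171.9 173.7 175. ] ymin 111.1
120 9 x [66.  70.4 72.6] z [169.2 171.4 173.4] ymin 120.2
130 11 x [65.2 68.9 73.6] z [166.5 172.9 174.3] ymin 130.0
140 11 x [66.1 70.1 72.7] z [168.6 170.5 177.2] ymin 141.0
150 10 x [66.7 69.9 73.4] z [168.7 172.8 177.6] ymin 150.5
160 6 x [66.4 70.4 73.7] z [168.8 171.  175. ] ymin 160.3
side 30 axis z guess 174.0
80 7 x [65.3 67.8 71.9] z [170.  171.7 173.2] ymin 82.2
90 10 x [64.6 67.9 72.3] z [170.3 171.4 173.5] ymin 91.5
100 7 x [65.3 67.2 70.3] z [169.6 173.5 174.2] ymin 101.3
crop.png
g1.png
hov.png
lk1003.png
lk1091.png
lk1180.png
miss.png
placed.png
pre.png
pre2.png
side0.png
side1830.png
top0.png
top1830.png
w_lid.png
w_mab.png
w_pin.png
wrist1830.png
```

View pics/comb1.png

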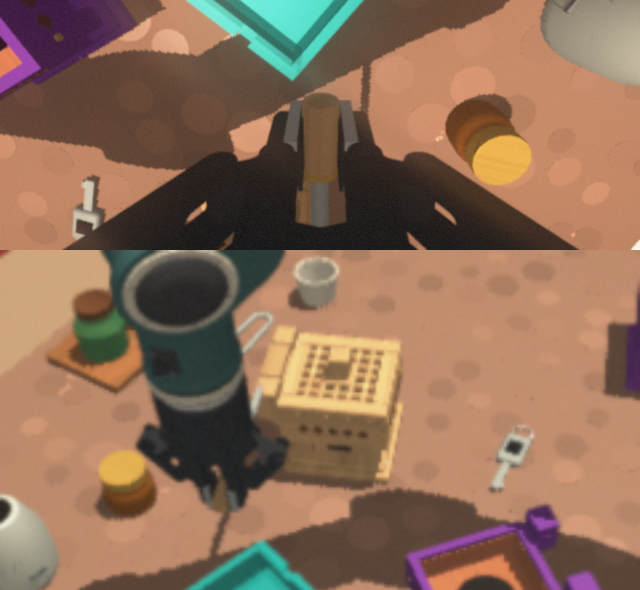

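Combined view: the pin is held level in the gripper, head end at (320,97) in the wrist half, with the mabkhara and closed lid at (330,380) in the side half. It needs +3 mm in mab x and 47 mm down to line up with the bore.

>>> {"fn": "jog_arm", "kwargs": {
  "rows": [
    {"translation": [0,0.0103,0.04],"dr": [0,0,-0.0025],"claw": -1},
    {"translation": [0,0.0103,0.08],"dr": [0,0,-0.0025],"claw": -1},
    {"translation": [0,0.0103,0.12],"dr": [0,0,-0.0025],"claw": -1},
    {"translation": [0,0.0103,0.157],"dr": [0,0,-0.0025],"claw": -1},
    {"translation": [0,0.0103,0.157],"dr": [0,0,-0.0025],"claw": -1}
  ]
}}

```text
t: 18.87
tool_pos: [0.5283, 0.2583, 0.0751]
eef_rot: [-3.131, 0.001, 1.955]
contact_force: [-1.5, -0.2, -0.6]
opening: 0.0137
```

>>> {"fn": "jog_arm", "kwargs": {
  "rows": [
    {"translation": [0,0,0],"dr": [0,0,0],"claw": -1},
    {"translation": [0,0,0],"dr": [0,0,0],"claw": -1},
    {"translation": [0,0,0],"dr": [0,0,0],"claw": -1},
    {"translation": [0,0,0],"dr": [0,0,0],"claw": -1},
    {"translation": [0,0,0],"dr": [0,0,0],"claw": -1}
  ]
}}

```text
t: 19.28
tool_pos: [0.5307, 0.2597, 0.0793]
eef_rot: [-3.138, 0.001, 1.955]
contact_force: [0.7, -0.5, -1.0]
opening: 0.0138
```

```bash
python3 pin.py; python3 - <<'E'
from h import *
# predicted bore axis in top & side images, drawn
X=np.array([.9272,.3746,0]);Y=np.array([-.3746,.9272,0]);o=np.array([.5427,.0360,0])
import glob
out=[]
for cam in("top","side"):
    f=max(glob.glob(f"pics/{cam}[1-9]*.png"),key=lambda x:int(x.split(cam)[1][:-4]));im=cv2.imread(f)
    pts=[o+.071*X+y*Y+[0,0,.123] for y in (.054,.08,.12,.17,-.054)]
    u=proj(cam,np.array(pts));print(cam,u.round(1).tolist())
    c=u[1].astype(int);cr=im[c[1]-35:c[1]+35,c[0]-60:c[0]+60];out.append(cv2.resize(cr,(720,420),interpolation=cv2.INTER_CUBIC)[60:360])
    print("crop origin",c-[60,35],"x6, minus 60 rows")
cv2.imwrite("pics/comb2.png",np.vstack(out))
E
```

```text
19.2833 [0.5307 0.2597 0.0793] [-1.7979e+02  3.0000e-02  1.1202e+02] op 0.013838979977998425 [ 0.7 -0.5 -1. ]
wrist 1068 axis z guess 127.0
160 100 x [67.4 71.4 75. ] z [124.6 126.4 127.6] ymin 164.4
170 289 x [67.4 71.2 74.9] z [124.8 126.7 127.7] ymin 170.0
180 308 x [67.5 71.2 75.2] z [124.9 126.7 127.6] ymin 180.0
190 371 x [64.2 71.2 78.6] z [126.7 130.2 131.9] ymin 190.0
top 93 axis z guess 127.0
50 11 x [57.3 68.2 84.3] z [123.7 130.3 134.7] ymin 50.1
70 6 x [70.3 70.9 73.6] z [119.8 126.7 130.7] ymin 70.9
80 10 x [69.  71.4 76. ] z [121.6 124.8 127.1] ymin 80.9
90 10 x [68.3 71.9 76.5] z [119.8 124.8 128.4] ymin 90.3
100 9 x [68.4 71.4 75.4] z [121.9 127.1 128.9] ymin 100.7
110 10 x [68.5 71.9 75.9] z [123.5 125.8 129.2] ymin 110.2
120 10 x [68.7 72.4 76.2] z [124.3 125.5 127.6] ymin 120.5
130 11 x [70.  72.3 75.8] z [119.9 126.3 129.7] ymin 130.1
140 8 x [68.9 72.1 76.9] z [121.9 126.3 128.9] ymin 141.0
150 7 x [68.6 72.8 76.8] z [122.2 125.9 130.6] ymin 150.3
side 82 axis z guess 127.0
50 50 x [57.3 70.4 83.7] z [113.7 122.1 134. ] ymin 50.6
80 8 x [68.2 71.5 75.8] z [123.7 125.9 127.2] ymin 81.4
90 10 x [68.3 70.5 75.9] z [121.2 125.6 128.6] ymin 90.1
100 6 x [68.6 70.4 72.6] z [122.4 124.5 126.5] ymin 100.5
top [[252.4, 170.8], [244.0, 174.2], [231.0, 179.4], [214.8, 185.9], [287.2, 156.8]]
crop origin [183 139] x6, minus 60 rows
side [[259.6, 219.8], [257.4, 226.9], [254.0, 238.4], [249.4, 253.6], [267.7, 192.8]]
crop origin [197 191] x6, minus 60 rows
```

View pics/comb2.png

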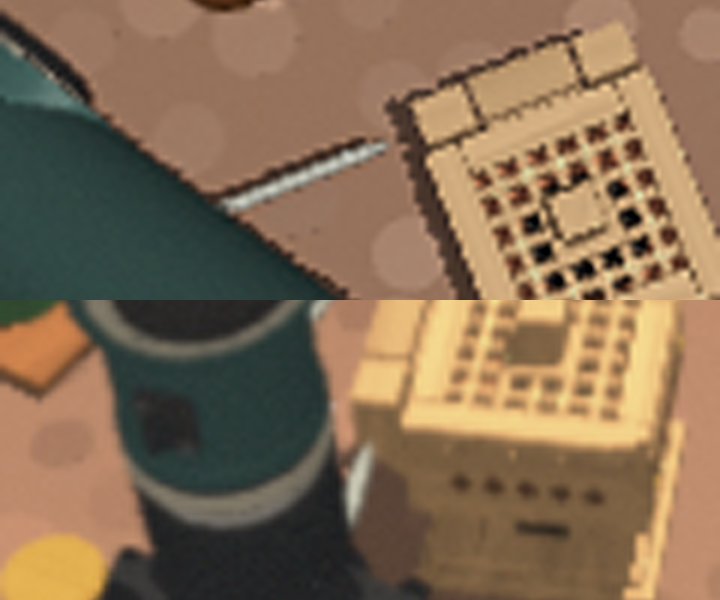

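Top crop: the shaft runs from (225,205) to its tip at (385,147) and points at the left knuckle at (445,118). The position looks right; a quick sub-pixel yaw check against the projected bore line before pushing.

```bash
python3 - <<'E'
from h import *
im=cv2.imread("pics/top1928.png").astype(float);hsv=cv2.cvtColor(im.astype(np.uint8),cv2.COLOR_BGR2HSV)
X=np.array([.9272,.3746,0]);Y=np.array([-.3746,.9272,0]);o=np.array([.5427,.0360,0])
g=im.min(2)  # grey-white shaft has a high blue value
pts=[]
for c in range(222,246):
    v0=180-(c-229)*.38;rr=np.arange(int(v0)-5,int(v0)+6)
    w=np.clip(g[rr,c]-g[rr,c].max()*.72,0,None);pts.append((c,(w*rr).sum()/w.sum()))
pts=np.array(pts);A=np.polyfit(pts[:,0],pts[:,1],1);res=pts[:,1]-np.polyval(A,pts[:,0]);print(A,res.round(2))
ok=abs(res)<.4;A=np.polyfit(pts[ok,0],pts[ok,1],1)
# pixel -> mab xy on plane z=.124
c=viewer.calibration("top")
q=np.array([[k,np.polyval(A,k)] for k in(224.,234.,244.)])
n=cv2.undistortPoints(q.reshape(-1,1,2),c["intrinsics"],np.array([c["k1"],0,0,0.]))[:,0]
D=np.c_[n,np.ones(3)]@Ro.from_euler("xyz",c["orientation"]).as_matrix().T
W=c["position"]+D*((.124-c["position"][2])/D[:,2])[:,None]
M=np.c_[(W-o)@X,(W-o)@Y]*1000;print(M.round(2),"slope deg",np.degrees(np.arctan2(M[2,0]-M[0,0],M[2,1]-M[0,1])))
E
```

```text
[ -0.39741313 270.59963329] [-0.2   0.16  0.08  0.05 -0.07 -0.15  0.01  0.08 -0.    0.04  0.01 -0.
  0.09 -0.08  0.09  0.01 -0.02  0.08 -0.38  0.11  0.12 -0.02  0.01 -0.02]
[[ 72.5  140.97]
 [ 72.34 110.15]
 [ 72.2   79.31]] slope deg -179.72071428815485
```

The line is within 0.3° and about 0.7 mm, so I insert in small steps and watch the force.

>>> {"fn": "jog_arm", "kwargs": {
  "rows": [
    {"translation": [-0.02,0,0],"dr": [0,0,0],"claw": -1},
    {"translation": [-0.04,0,0],"dr": [0,0,0],"claw": -1},
    {"translation": [-0.06,0,0],"dr": [0,0,0],"claw": -1},
    {"translation": [-0.08,0,0],"dr": [0,0,0],"claw": -1},
    {"translation": [-0.1,0,0],"dr": [0,0,0],"claw": -1}
  ]
}}

```text
t: 19.85
tool_pos: [0.542, 0.2306, 0.0786]
eef_rot: [-3.137, 0.001, 1.954]
contact_force: [-0.1, -1.5, 0.4]
opening: 0.0139
```

>>> {"fn": "jog_arm", "kwargs": {
  "rows": [
    {"translation": [-0.01,0,0],"dr": [0,0,0],"claw": -1},
    {"translation": [-0.02,0,0],"dr": [0,0,0],"claw": -1},
    {"translation": [-0.03,0,0],"dr": [0,0,0],"claw": -1},
    {"translation": [-0.03,0,0],"dr": [0,0,0],"claw": -1},
    {"translation": [-0.03,0,0],"dr": [0,0,0],"claw": -1}
  ]
}}

```text
t: 20.27
tool_pos: [0.5449, 0.2234, 0.0787]
eef_rot: [-3.137, 0.0, 1.955]
contact_force: [0.4, -0.4, -0.5]
opening: 0.0143
```

```bash
python3 pin.py | head -20
```

```text
20.2667 [0.5449 0.2234 0.0787] [-1.7973e+02  2.0000e-02  1.1202e+02] op 0.014275126474500495 [ 0.4 -0.4 -0.5]
wrist 5035 axis z guess 126.4
120 69 x [67.1 71.3 74.6] z [124.  125.6 126.9] ymin 125.9
130 296 x [67.1 70.8 74.6] z [124.  126.1 127. ] ymin 130.0
140 293 x [67.2 70.8 74.5] z [124.4 126.1 126.9] ymin 140.1
150 346 x [63.9 70.9 78.2] z [125.9 129.5 131.1] ymin 150.1
160 704 x [63.9 71.3 78.2] z [126.9 129.8 131.4] ymin 160.0
170 815 x [63.9 70.8 78.2] z [127.1 130.1 131.7] ymin 170.0
180 1911 x [57.3 70.8 84.7] z [116.2 129.8 136.9] ymin 180.0
190 601 x [63.4 71.2 78.6] z [118.  125.3 130. ] ymin 190.0
top 70 axis z guess 126.4
50 17 x [58.3 70.6 83. ] z [120.1 126.7 136.3] ymin 50.3
60 10 x [68.1 71.9 76.9] z [121.4 125.5 128. ] ymin 60.5
70 9 x [69.6 70.9 75.4] z [121.9 125.1 131.6] ymin 70.6
80 10 x [68.2 72.7 76.5] z [120.8 124.3 127.4] ymin 80.7
90 10 x [67.5 72.4 76.9] z [121.5 124.9 129.1] ymin 90.4
100 9 x [68.4 72.2 76. ] z [122.2 126.  127.4] ymin 100.3
110 5 x [69.3 73.2 75.4] z [120.1 121.6 127.5] ymin 110.7
side 146 axis z guess 126.4
50 33 x [57.8 66.4 75. ] z [115.5 124.8 133.3] ymin 51.2
```

It entered freely. I continue through the lid knuckle.

>>> {"fn": "jog_arm", "kwargs": {
  "rows": [
    {"translation": [-0.015,0.0015,-0.0013],"dr": [0,0,0],"claw": -1},
    {"translation": [-0.03,0.0015,-0.0013],"dr": [0,0,0],"claw": -1},
    {"translation": [-0.045,0.0015,-0.0013],"dr": [0,0,0],"claw": -1},
    {"translation": [-0.06,0.0015,-0.0013],"dr": [0,0,0],"claw": -1},
    {"translation": [-0.075,0.0015,-0.0013],"dr": [0,0,0],"claw": -1}
  ]
}}

```text
t: 20.83
tool_pos: [0.5541, 0.2019, 0.079]
eef_rot: [-3.137, 0.001, 1.955]
contact_force: [0.1, 0.4, -0.0]
opening: 0.0138
```

>>> {"fn": "jog_arm", "kwargs": {
  "rows": [
    {"translation": [-0.015,0,0],"dr": [0,0,0],"claw": -1},
    {"translation": [-0.03,0,0],"dr": [0,0,0],"claw": -1},
    {"translation": [-0.045,0,0],"dr": [0,0,0],"claw": -1},
    {"translation": [-0.06,0,0],"dr": [0,0,0],"claw": -1},
    {"translation": [-0.075,0,0],"dr": [0,0,0],"claw": -1}
  ]
}}

```text
t: 21.25
tool_pos: [0.5625, 0.1814, 0.0791]
eef_rot: [-3.137, 0.0, 1.955]
contact_force: [0.0, 0.6, -0.4]
opening: 0.0137
```

```bash
python3 pin.py | head -12
```

```text
21.25 [0.5625 0.1814 0.0791] [-1.7973e+02  3.0000e-02  1.1202e+02] op 0.013707658146128898 [ 0.   0.6 -0.4]
wrist 5016 axis z guess 126.8
80 232 x [67.6 71.3 75.1] z [124.3 126.4 127.3] ymin 80.2
90 293 x [67.6 71.3 75. ] z [124.7 126.5 127.4] ymin 90.0
100 213 x [67.7 71.3 74.9] z [124.8 126.6 127.6] ymin 100.0
110 648 x [64.4 71.8 78.8] z [127.3 130.3 131.7] ymin 110.3
120 773 x [64.5 71.3 78.7] z [127.5 130.5 132.1] ymin 120.0
130 1886 x [57.  71.3 85. ] z [116.9 130.2 137.8] ymin 130.0
140 971 x [63.8 71.7 81.7] z [119.3 128.3 131.1] ymin 140.0
top 21 axis z guess 126.8
50 17 x [58.9 72.  83.2] z [122.  128.8 134.8] ymin 50.2
side 98 axis z guess 126.8
```

>>> {"fn": "jog_arm", "kwargs": {
  "rows": [
    {"translation": [-0.015,0,0],"dr": [0,0,0],"claw": -1},
    {"translation": [-0.03,0,0],"dr": [0,0,0],"claw": -1},
    {"translation": [-0.045,0,0],"dr": [0,0,0],"claw": -1},
    {"translation": [-0.06,0,0],"dr": [0,0,0],"claw": -1},
    {"translation": [-0.075,0,0],"dr": [0,0,0],"claw": -1}
  ]
}}

```text
t: 21.82
tool_pos: [0.5709, 0.1604, 0.0791]
eef_rot: [-3.137, 0.001, 1.955]
contact_force: [0.2, -0.2, -1.1]
opening: 0.0141
```

>>> {"fn": "jog_arm", "kwargs": {
  "rows": [
    {"translation": [-0.015,0,0],"dr": [0,0,0],"claw": -1},
    {"translation": [-0.03,0,0],"dr": [0,0,0],"claw": -1},
    {"translation": [-0.045,0,0],"dr": [0,0,0],"claw": -1},
    {"translation": [-0.06,0,0],"dr": [0,0,0],"claw": -1},
    {"translation": [-0.07,0,0],"dr": [0,0,0],"claw": -1}
  ]
}}

```text
t: 22.23
tool_pos: [0.5788, 0.1407, 0.0791]
eef_rot: [-3.137, 0.001, 1.955]
contact_force: [0.7, -0.2, 0.6]
opening: 0.014
```

```bash
python3 - <<'E'
from h import *
s=r.sense();print(s["t"],s["tool_pos"],np.degrees(s["eef_rot"]),s["opening"],s["contact_force"])
p,d=viewer.snapshot("wrist");C=cloud("wrist",p,d,s)
X=np.array([.9272,.3746]);Y=np.array([-.3746,.9272]);o=np.array([.5427,.0360])
M=np.dstack([(C[...,:2]-o)@np.c_[X,Y],C[...,2]])*1000
for a in range(44,100,2):
    q=M[(abs(M[...,0]-71)<3)&(M[...,1]>=a)&(M[...,1]<a+2)&(M[...,2]>110)&(M[...,2]<140)]
    if len(q):print(a,len(q),"z",np.percentile(q[:,2],[50,90]).round(1))
cv2.imwrite("pics/ins.png",p[...,::-1])
E
```

```text
22.2333 [0.57883972 0.14073464 0.07909607] [-1.79724547e+02  4.11824085e-02  1.11994650e+02] 0.014008773399718963 [ 0.70950136 -0.20765472  0.5528577 ]
44 1 z [133.6 133.6]
46 34 z [134.2 134.8]
48 51 z [134.5 135.2]
50 93 z [134.1 135.1]
52 160 z [131.8 134.6]
54 80 z [127.3 133.8]
56 57 z [126.9 127.6]
58 46 z [126.5 127.5]
60 49 z [126.9 127.5]
62 33 z [127.  127.6]
64 1 z [127.9 127.9]
66 28 z [131.2 131.7]
68 53 z [131.3 131.9]
70 68 z [130.9 131.8]
72 49 z [131.  131.6]
74 62 z [131.  131.6]
76 55 z [130.8 131.7]
78 63 z [130.7 131.7]
80 57 z [130.9 131.6]
82 66 z [131.  131.5]
84 65 z [130.8 131.7]
86 57 z [130.9 131.7]
88 70 z [131.  131.9]
90 61 z [130.9 131.6]
92 69 z [130.9 131.8]
94 65 z [131.  131.6]
96 67 z [131.  131.8]
98 69 z [131.  131.7]
```

>>> {"fn": "jog_arm", "kwargs": {
  "rows": [
    {"translation": [-0.01,0,0],"dr": [0,0,0],"claw": -1},
    {"translation": [-0.02,0,0],"dr": [0,0,0],"claw": -1},
    {"translation": [-0.027,0,0],"dr": [0,0,0],"claw": -1},
    {"translation": [-0.03,0,0],"dr": [0,0,0],"claw": -1},
    {"translation": [-0.03,0,0],"dr": [0,0,0],"claw": -1}
  ]
}}

```text
t: 22.7
tool_pos: [0.582, 0.1329, 0.0791]
eef_rot: [-3.137, 0.001, 1.955]
contact_force: [-0.7, 0.4, -1.0]
opening: 0.0142
```

```bash
cat > sh.py <<'E'
from h import *
s=r.sense();print(s["t"],s["tool_pos"],s["opening"],s["contact_force"])
p,d=viewer.snapshot("wrist");C=cloud("wrist",p,d,s)
X=np.array([.9272,.3746]);Y=np.array([-.3746,.9272]);o=np.array([.5427,.0360])
M=np.dstack([(C[...,:2]-o)@np.c_[X,Y],C[...,2]])*1000
for a in range(46,68,1):
    q=M[(abs(M[...,0]-71)<3)&(M[...,1]>=a)&(M[...,1]<a+1)&(M[...,2]>110)&(M[...,2]<140)]
    if len(q):print(a,len(q),"z",np.percentile(q[:,2],[10,50,90]).round(1))
E
python3 sh.py
```

```text
22.7 [0.58204406 0.13289349 0.07911073] 0.014166133559726882 [-0.74307316  0.43785254 -1.03954538]
46 25 z [134.2 134.6 134.9]
47 30 z [133.8 134.5 135.4]
48 23 z [133.7 134.3 135.1]
49 28 z [134.  134.4 135. ]
50 37 z [126.1 134.3 134.8]
51 48 z [125.8 133.5 134.8]
52 54 z [126.5 132.5 134.9]
53 114 z [126.8 132.  134.7]
54 52 z [126.9 132.2 134.9]
55 5 z [127.7 129.1 135.4]
57 1 z [130.7 130.7 130.7]
58 14 z [130.3 130.9 131.4]
59 28 z [130.7 131.2 131.8]
60 28 z [130.3 131.2 131.8]
61 32 z [130.3 131.2 131.9]
62 28 z [130.2 130.7 131.8]
63 26 z [130.2 130.9 131.6]
64 31 z [130.1 131.  131.7]
65 25 z [130.5 130.9 131.5]
66 33 z [130.  130.8 131.7]
67 28 z [130.1 130.9 131.5]
```

>>> {"fn": "jog_arm", "kwargs": {
  "rows": [
    {"translation": [-0.002,0,0],"dr": [0,0,0],"claw": -1},
    {"translation": [-0.004,0,0],"dr": [0,0,0],"claw": -1},
    {"translation": [-0.006,0,0],"dr": [0,0,0],"claw": -1},
    {"translation": [-0.007,0,0],"dr": [0,0,0],"claw": -1},
    {"translation": [-0.007,0,0],"dr": [0,0,0],"claw": -1}
  ]
}}

```text
t: 23.17
tool_pos: [0.5827, 0.1312, 0.0791]
eef_rot: [-3.137, 0.001, 1.955]
contact_force: [0.4, -0.3, -0.6]
opening: 0.0139
```

```bash
python3 sh.py
```

```text
23.1667 [0.58273801 0.13115652 0.07912322] 0.01388774835813061 [ 0.37748337 -0.26474614 -0.60470881]
46 31 z [133.9 134.4 135. ]
47 26 z [133.6 134.3 135. ]
48 24 z [134.1 134.4 135.3]
49 38 z [133.7 134.4 135. ]
50 22 z [125.9 134.2 134.7]
51 51 z [126.5 133.7 134.9]
52 54 z [126.5 133.8 135.2]
53 76 z [130.5 132.8 134.5]
54 48 z [131.1 132.7 134.8]
56 14 z [130.4 131.  131.5]
57 25 z [130.6 131.2 131.9]
58 29 z [130.6 131.2 132.2]
59 26 z [130.5 131.1 131.8]
60 36 z [130.3 131.1 131.9]
61 25 z [130.3 130.8 131.3]
62 27 z [130.1 130.9 131.6]
63 24 z [130.2 131.2 131.7]
64 32 z [130.  130.9 131.6]
65 31 z [130.4 130.9 132. ]
66 32 z [130.2 130.9 131.6]
67 25 z [130.3 131.  131.8]
```

>>> {"fn": "jog_arm", "kwargs": {
  "rows": [
    {"translation": [-0.001,0,0],"dr": [0,0,0],"claw": -1},
    {"translation": [-0.002,0,0],"dr": [0,0,0],"claw": -1},
    {"translation": [-0.003,0,0],"dr": [0,0,0],"claw": -1},
    {"translation": [-0.004,0,0],"dr": [0,0,0],"claw": -1},
    {"translation": [-0.005,0,0],"dr": [0,0,0],"claw": -1}
  ]
}}

```text
t: 23.63
tool_pos: [0.5833, 0.1298, 0.0791]
eef_rot: [-3.137, 0.001, 1.955]
contact_force: [-0.8, -0.4, -0.7]
opening: 0.0142
```

```bash
python3 sh.py | head -14
```

```text
23.6333 [0.58329569 0.12975801 0.07912957] 0.014184788515997164 [-0.83705939 -0.3649181  -0.728847  ]
46 31 z [133.7 134.5 135.1]
47 28 z [133.8 134.4 135.3]
48 30 z [133.8 134.4 135. ]
49 25 z [133.5 134.4 135. ]
50 37 z [126.4 134.1 134.9]
51 36 z [127.1 134.1 135. ]
52 33 z [130.6 134.2 135.1]
53 82 z [130.9 132.9 134.8]
54 33 z [131.1 133.7 134.9]
55 19 z [130.7 131.  131.5]
56 25 z [130.6 131.4 132.2]
57 33 z [130.4 131.3 131.9]
58 34 z [130.2 131.2 131.9]
```

>>> {"fn": "jog_arm", "kwargs": {
  "rows": [
    {"translation": [-0.001,0,0],"dr": [0,0,0],"claw": -1},
    {"translation": [-0.002,0,0],"dr": [0,0,0],"claw": -1},
    {"translation": [-0.003,0,0],"dr": [0,0,0],"claw": -1},
    {"translation": [-0.003,0,0],"dr": [0,0,0],"claw": -1},
    {"translation": [-0.003,0,0],"dr": [0,0,0],"claw": -1}
  ]
}}

```text
t: 24.1
tool_pos: [0.5836, 0.1291, 0.0791]
eef_rot: [-3.137, 0.0, 1.955]
contact_force: [0.1, 0.0, -0.6]
opening: 0.0143
```

>>> {"fn": "jog_arm", "kwargs": {
  "rows": [
    {"translation": [0,0,0],"dr": [0,0,0],"claw": -1},
    {"translation": [0,0,0],"dr": [0,0,0],"claw": -1},
    {"translation": [0,0,0],"dr": [0,0,0],"claw": -1},
    {"translation": [0,0,0],"dr": [0,0,0],"claw": -1},
    {"translation": [0,0,0],"dr": [0,0,0],"claw": -1}
  ]
}}

```text
t: 24.52
tool_pos: [0.5836, 0.1291, 0.0791]
eef_rot: [-3.137, 0.0, 1.955]
contact_force: [-0.2, 0.7, -0.6]
opening: 0.0141
```

```bash
python3 sh.py | head -14
```

```text
24.5167 [0.58359237 0.12914176 0.0791402 ] 0.014143870368551793 [-0.15697873  0.7142591  -0.58355091]
46 22 z [134.  134.4 134.9]
47 33 z [133.6 134.4 135.3]
48 25 z [133.8 134.5 135.1]
49 28 z [133.7 134.4 135. ]
50 32 z [133.6 134.5 135.1]
51 34 z [133.7 134.3 135. ]
52 35 z [130.3 134.2 134.7]
53 81 z [130.7 133.1 134.7]
54 38 z [130.8 132.2 134.8]
55 21 z [130.7 131.2 132.1]
56 28 z [130.8 131.4 132.1]
57 37 z [130.4 131.  131.9]
58 27 z [130.4 131.1 131.9]
```

>>> {"fn": "jog_arm", "kwargs": {
  "rows": [
    {"translation": [-0.001,0,0],"dr": [0,0,0],"claw": -1},
    {"translation": [-0.002,0,0],"dr": [0,0,0],"claw": -1},
    {"translation": [-0.003,0,0],"dr": [0,0,0],"claw": -1},
    {"translation": [-0.003,0,0],"dr": [0,0,0],"claw": -1},
    {"translation": [-0.003,0,0],"dr": [0,0,0],"claw": -1}
  ]
}}

```text
t: 24.98
tool_pos: [0.5841, 0.1287, 0.0792]
eef_rot: [-3.138, -0.0, 1.956]
contact_force: [-0.2, 2.6, -0.6]
opening: 0.0142
```

```bash
python3 sh.py | head -14
```

```text
24.9833 [0.58411706 0.12867709 0.07924112] 0.014175477509549726 [-0.18650874  2.59355118 -0.61258732]
46 27 z [134.  134.4 135. ]
47 29 z [133.8 134.4 135. ]
48 25 z [133.9 134.3 135.2]
49 27 z [134.  134.4 135. ]
50 32 z [133.4 134.4 134.9]
51 25 z [134.  134.4 135.1]
52 59 z [130.5 132.3 134.7]
53 66 z [130.8 133.5 134.8]
54 21 z [130.7 131.3 132.1]
55 27 z [130.7 131.4 132.2]
56 26 z [130.8 131.5 132.4]
57 42 z [130.4 131.1 131.9]
58 27 z [130.1 131.  131.4]
```

Contact: 2.6 N along the pin, shoulder against the knuckle face. I release and lift away.

>>> {"fn": "jog_arm", "kwargs": {
  "rows": [
    {"translation": [0,0,0],"dr": [0,0,0],"claw": -0.5},
    {"translation": [0,0,0],"dr": [0,0,0],"claw": -0.3},
    {"translation": [0,0,0],"dr": [0,0,0],"claw": -0.1},
    {"translation": [0,0,0],"dr": [0,0,0],"claw": 0},
    {"translation": [0,0,0],"dr": [0,0,0],"claw": 0}
  ]
}}

```text
t: 25.45
tool_pos: [0.5841, 0.1276, 0.0791]
eef_rot: [-3.137, 0.001, 1.955]
contact_force: [-0.2, -0.8, 0.4]
opening: 0.0424
```

>>> {"fn": "jog_arm", "kwargs": {
  "rows": [
    {"translation": [0,0,0],"dr": [0,0,0],"claw": 0},
    {"translation": [0.002,0,-0.03],"dr": [0,0,0],"claw": 0},
    {"translation": [0.005,0,-0.1],"dr": [0,0,0],"claw": 0},
    {"translation": [0.01,0,-0.2],"dr": [0,0,0],"claw": 0},
    {"translation": [0.02,0,-0.33],"dr": [0,0,0],"claw": 0}
  ]
}}

```text
t: 25.87
tool_pos: [0.5806, 0.1331, 0.1777]
eef_rot: [-3.132, -0.0, 1.955]
contact_force: [0.8, 0.0, -0.4]
opening: 0.0425
```

>>> {"fn": "jog_arm", "kwargs": {
  "rows": [
    {"translation": [-0.05,-0.05,-0.1],"dr": [0,0,0],"claw": 0},
    {"translation": [-0.1,-0.1,-0.2],"dr": [0,0,0],"claw": 0},
    {"translation": [-0.15,-0.12,-0.22],"dr": [0,0,0],"claw": 0},
    {"translation": [-0.15,-0.12,-0.22],"dr": [0,0,0],"claw": 0},
    {"translation": [-0.15,-0.12,-0.22],"dr": [0,0,0],"claw": 0}
  ]
}}

```text
t: 26.28
tool_pos: [0.5661, 0.0781, 0.245]
eef_rot: [-3.138, 0.001, 1.953]
contact_force: [-0.4, -0.2, -0.6]
opening: 0.0427
```

>>> {"fn": "jog_arm", "kwargs": {
  "rows": [
    {"translation": [0,0,0],"dr": [0,0,0],"claw": 0},
    {"translation": [0,0,0],"dr": [0,0,0],"claw": 0},
    {"translation": [0,0,0],"dr": [0,0,0],"claw": 0},
    {"translation": [0,0,0],"dr": [0,0,0],"claw": 0},
    {"translation": [0,0,0],"dr": [0,0,0],"claw": 0}
  ]
}}

```text
t: 26.7
tool_pos: [0.5656, 0.0796, 0.2437]
eef_rot: [-3.136, -0.0, 1.956]
contact_force: [0.3, -0.5, -0.0]
opening: 0.0426
```

```bash
python3 - <<'E'
from h import *
s=r.sense();print(s["t"],s["tool_pos"],s["opening"],s["contact_force"])
p,d=viewer.snapshot("wrist");C=cloud("wrist",p,d,s);Z=C[...,2]
cv2.imwrite("pics/fin.png",p[...,::-1])
X=np.array([.9272,.3746]);Y=np.array([-.3746,.9272]);o=np.array([.5427,.0360])
M=np.dstack([(C[...,:2]-o)@np.c_[X,Y],Z])*1000
m=(M[...,0]>-75)&(M[...,0]<100)&(abs(M[...,1])<130)
for n,a,b in(("panel",.115,.1285),("knk",.1325,.14),("knob",.145,.16)):
    k,l,st,_=cv2.connectedComponentsWithStats((m&(Z>a)&(Z<b)).astype(np.uint8))
    for i in range(1,k):
        if st[i,4]>80:
            q=rect(C[l==i]);print(n,st[i,4],q,((q[:2]-[542.7,36.])@np.c_[X,Y]).round(1),"z",np.median(Z[l==i]).round(4))
def prof(lo,hi):
  for a in range(lo,hi,2):
    q=M[(abs(M[...,0]-71)<12)&(M[...,1]>=a)&(M[...,1]<a+2)&(M[...,2]>105)&(M[...,2]<140)]
    if len(q)>3:print(a,len(q),"x",np.percentile(q[:,0],[3,97]).round(1),"ztop",np.percentile(q[:,2],95).round(1))
prof(48,98);print();prof(-80,-48)
E
```

```text
26.7 [0.56563609 0.07958651 0.24373562] 0.04262765229460056 [ 0.33588329 -0.46698552 -0.01915301]
panel 12592 [548.6  55.5 140.5 148.2  21.7] [12.8 15.9] z 0.1238
knk 771 [594.  100.1  22.1  26.6  21.4] [71.6 40.2] z 0.1344
knk 1313 [609.8  62.4  22.3  50.8  21.5] [72.1 -0.7] z 0.1345
knk 83 [542.3  45.7   8.8  23.5  87.6] [3.3 9.1] z 0.1361
knk 519 [622.4  23.   18.6  27.2  20.8] [ 69.  -41.9] z 0.1345
knob 733 [543.6  36.7  22.3  22.4  21.9] [1.1 0.3] z 0.1541
48 72 x [60.6 81.7] ztop 135.6
50 71 x [60.6 82.2] ztop 135.4
52 128 x [60.7 82.3] ztop 134.8
54 40 x [64.1 78. ] ztop 130.5
56 43 x [64.7 78.9] ztop 130.2
58 41 x [64.6 78.7] ztop 130.2
60 43 x [64.8 78.4] ztop 130.0
62 44 x [64.6 79.7] ztop 130.3
64 49 x [64.4 79.2] ztop 130.0
66 42 x [64.5 79.6] ztop 130.4
68 44 x [64.3 78.9] ztop 130.1
70 47 x [65.  78.9] ztop 129.9
72 40 x [65.1 79.1] ztop 130.1
74 46 x [65.1 78.6] ztop 129.9
76 44 x [64.8 79.9] ztop 129.9
78 44 x [64.9 79.7] ztop 129.9
80 48 x [64.8 79.2] ztop 130.1
82 44 x [64.9 79.5] ztop 130.3
84 50 x [64.9 78.8] ztop 130.3
86 41 x [64.5 79.3] ztop 130.4
88 50 x [65.5 78.4] ztop 130.0

-70 6 x [70.  72.6] ztop 124.6
-68 6 x [69.7 72.5] ztop 124.8
-66 9 x [68.7 73.3] ztop 125.1
-64 10 x [68.6 73.3] ztop 125.6
-62 5 x [69.5 73.2] ztop 126.0
-56 24 x [59.8 77.1] ztop 135.0
-54 36 x [59.8 77.5] ztop 135.2
-52 39 x [59.7 77.4] ztop 135.4
-50 38 x [59.7 77.2] ztop 135.6
```

The pin's head spans y 54 to 90 mm, flush on the knuckle, and its tip is out at y -70 mm, as described for home. Handing in.

```bash
python3 -c "
from cell import r
print(r.job_done())"
```

```text
the job is handed in; nothing more can be done
None
```

The lid is closed on the wooden mabkhara and the hinge pin is through all three knuckles from the left (+y) end. I handed in at about 27 s; no verdict was reported.

**Last checks (wrist depth view, mabkhara frame):**
- **Lid:** about 1 mm off centre in x and under 1 mm in y. All three knuckle tops are level at about 134.4 mm.
- **Pin:** the head runs from y 54 to 90 mm, so its shoulder is flush with the outer knuckle. The tip stands 16 mm out of the far knuckle. The axis is at about x 71–72 mm and z 122 mm, within roughly 1 mm of the bores.
- **Forces:** the largest reading between moves was 5.3 N, while gripping the lid; pressing the pin home read 2.6 N. The gripper ended well clear of everything.

**What failed or disagreed:**
- **Missed grip:** my first grip on the lid's knob closed on nothing. The fingertips really end about 26 mm short of the reported TCP, so I corrected for that from the depth image. The lid was not disturbed.
- **Final picture not viewed:** the 12-picture limit was reached, so the final state was checked by measurement only. I did not measure the bystanders or the dish again at the end, but no unexpected contact forces showed.
- **Gripper reading:** it showed 14 mm on the 16 mm pin head, but the head stayed firmly held.
- **Mabkhara:** the measurements suggest it was nudged by at most about 1 mm when the pin was pressed home.

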